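# Pack the hand-wash caddy

## Task

Pack the white caddy for hand washing: lay the bar of soap flat on the white ribbed soap dish and the pale wooden laundry brush, bristles down, in the wooden tray, stand the blue-capped stain-remover bottle upright in the deep blue bin, and stand the orange measuring beaker upright inside the ring of the green stand. Set each one down rather than dropping it. The dark shoe brush and the red-capped bleach bottle do not belong in the caddy: leave them where they are.

Things in the scene. Friction and masses are not known exactly. Their poses are not given: they have to be found in the camera images.
- soap: Bar of yellow soap, rounded block 74 x 46 x 30 mm (x, y, z), lying flat on the worktop, about 0.11 kg. Origin: centre of its underside; x along its length, z up.
- laundry_brush: Laundry brush of pale wood with white bristles, 78 x 40 x 46 mm, bristles down: the wooden block (78 x 40 mm, rounded) is its upper part from 22 to 46 mm, the bristles (70 x 34 mm, stiff) are below. About 0.09 kg. Origin: centre of its underside (bristle tips); x along its length, z up.
- stain_remover: White round plastic bottle with a blue cap and blue band, standing upright: body 52 mm across up to 104 mm, then a shoulder, cap 32 mm across from 118 to 142 mm (top). About 0.28 kg. Origin: centre of its underside; z up. Its yaw is random and means nothing.
- beaker: Orange plastic measuring beaker, open at the top, standing upright: 70 mm tall, 44 mm across at the foot and 54 mm at the rim outside, wall 3 mm. About 0.04 kg. Origin: centre of its underside; z up. Its yaw means nothing.
- soap_dish: Target of the soap: white ceramic dish with ribs across its floor, one of four lift-out inserts in a white caddy. Walls 4 mm thick, rim 18 mm above its underside; inside 77 x 102 mm; the soap, lengthwise along the dish's y, rests on the ribs, 8 mm above the underside. Outside 85 x 110 mm (x, y). Origin: centre of its underside, 5 mm above the worktop, z up. Fixed.
- brush_tray: Target of the brush: wooden tray, an insert in the caddy. Walls 4 mm thick, rim 24 mm and inner floor 4 mm above its underside; inside 77 x 102 mm, so the brush lies lengthwise along the tray's y. Outside 85 x 110 mm (x, y). Origin: centre of its underside, 5 mm above the worktop, z up. Fixed.
- bottle_bin: Target of the stain-remover bottle: deep blue plastic bin, an insert in the caddy. Walls 4 mm thick, rim 55 mm and inner floor 4 mm above its underside; inside 77 x 102 mm. The four inserts stand 2 x 2 in any order, centres 88 mm apart along x, 113 mm along y. Outside 85 x 110 mm (x, y). Origin: centre of its underside, 5 mm above the worktop, z up. Fixed.
- beaker_stand: Target of the beaker: green plate 6 mm thick, an insert in the caddy, with a round ring centred on it, 72 mm inside and 82 mm outside diameter, rim 20 mm above the underside; the beaker stands on the plate. The caddy's rim is 40 mm above the worktop; a bow grip at each end (y) rises to 71 mm. Outside 85 x 110 mm (x, y). Origin: centre of its underside, 5 mm above the worktop, z up. Fixed.
- shoe_brush: Look-alike, to be left alone: shoe brush of dark wood with black bristles, else the same as the laundry brush (78 x 40 x 46 mm). Origin: centre of its underside. Small clutter (black polish tin, clothes peg, cotton reel, white lint roller, all lower than 45 mm) lies among the things too, at least 105 mm apart, centre to centre.
- bleach: Look-alike, to be left alone: bleach bottle with a red cap and red band, the same white bottle as the stain remover (52 mm across, 142 mm tall), standing upright. Origin: centre of its underside.
There are look-alikes about, which are no part of the job. There is more than one size of the soap; the job needs the largest.

How it is judged:
At the end, for the whole second after the job is handed in: Soap flat on the dish's ribs, laundry brush bristles down on the tray's floor, blue-capped bottle upright in the blue bin, beaker upright in the ring: each within its insert's walls, at most 4 mm above its seat, tilt under 0.1 rad, at rest. Shoe brush and bleach within 30 mm of their start (x of soap in the frame of soap_dish between -0.02 and 0.02 m and y of soap in the frame of soap_dish between -0.03 and 0.03 m and z of soap in the frame of soap_dish between 0.005 and 0.012 m and angle between each of soap, laundry_brush, stain_remover, beaker's own z axis and vertical below 0.1 rad and linear speed of each of soap, laundry_brush, stain_remover, beaker below 0.02 m/s and x of laundry_brush in the frame of brush_tray between -0.024 and 0.024 m and y of laundry_brush in the frame of brush_tray between -0.025 and 0.025 m and z of laundry_brush in the frame of brush_tray between 0.001 and 0.008 m and x of stain_remover in the frame of bottle_bin between -0.024 and 0.024 m and y of stain_remover in the frame of bottle_bin between -0.035 and 0.035 m and z of stain_remover in the frame of bottle_bin between 0.001 and 0.008 m and x of beaker in the frame of beaker_stand between -0.02 and 0.02 m and y of beaker in the frame of beaker_stand between -0.02 and 0.02 m and z of beaker in the frame of beaker_stand between 0.003 and 0.01 m and distance of each of shoe_brush, bleach from where it was at the start of the episode below 0.03 m); the robot touches nothing.
It fails at once if the dark shoe brush is moved more than 30 mm (distance of shoe_brush from where it was at the start of the episode above 0.03 m).
It fails at once if the red-capped bleach bottle is moved more than 30 mm (distance of bleach from where it was at the start of the episode above 0.03 m).
It fails at once if a thing to be packed is dropped or thrown (falls free faster than 0.7 m/s, a drop of about 25 mm) ((linear speed of soap above 0.7 m/s and contact force between the fingers and soap below 0.05 N) or (linear speed of laundry_brush above 0.7 m/s and contact force between the fingers and laundry_brush below 0.05 N) or (linear speed of stain_remover above 0.7 m/s and contact force between the fingers and stain_remover below 0.05 N) or (linear speed of beaker above 0.7 m/s and contact force between the fingers and beaker below 0.05 N)).
It also fails if it takes over 112 s, if anything falls off the work surface, if the arm or the gripper's body presses on something with over 40 N, if the wrist force passes 120 N, or if a joint passes its speed limit or range.

## Robot

A 7-joint arm with a two-finger parallel gripper is mounted at the origin on the work surface. World frame = base frame: x ahead of the robot, y to its left, z up, the work surface at z = 0. Lengths are in m, angles in rad, forces in N, time in s.
With the tool pointing down it reaches from about 0.4 to 0.9 m from the base axis. Payload 5.6 kg.
Tool frame: the origin (TCP) lies at the very end of the fingers, on their centre line; the grasp point (between the pads) lies 19 mm behind it; z points along the fingers, y is the direction in which the jaws open and shut (so a half turn about z gives the same grasp; the last joint's range is limited). The gripper opens to 92 mm and grips with 3 to 60 N. Pads are 20 mm wide; open, the fingers measure 128 mm over their backs; the gripper's body (75 mm by 189 mm) begins 69 mm behind the grasp point.
Start: joints at [-1.31, 0.468, -0.012, 1.603, 0.006, 1.071, -0.056], TCP at [0.194, 0.62, 0.215] pointing down, gripper open.
Joint ranges: [-2.53, 2.53], [-0.31, 2.02], [-1.57, 1.55], [0.28, 2.44], [-1.29, 4.43], [0.15, 1.84], [-2.92, 2.92]. Speed limits (rad/s): [2.57, 2.57, 3.14, 3.14, 3.14, 3.14, 3.14].

## Interface

Orientations are given as a rotation vector (axis times angle).
In Python, from workcell import manip, optics gives the robot as it stands.
- The arm moves only by the tool apply_moves, never from a script. Its argument "series" is text: rows parted by semicolons, each of 7 numbers parted by spaces: the turn, a rotation vector about the tool's x, y, z in rad, then the shift along the tool's x, y, z in cm, then the closure, from -1 (fully open) to 1 (shut). A call has 1 to 12 rows; each row shifts and turns the pose as measured when the row begins, along the tool's axes as they then stand; what a row does not reach is not made up. A row lasts 1/8 s, in which the tool goes at most 62.5 mm and 10.7 degrees, less where a joint would pass 70% of its speed; a pose out of reach is approached as far as the arm can. A call is refused whole if a number of a shift passes 6.25 or a number of a turn 0.188, either way. A call with a gripper value outside its range is refused whole. The fingers move at their own pace and stop on an object; "grip_force" is the grip in N (left out, the last holds). Time passes only in rows, so rows that do not move let the fingers close. It gives the time, the measured TCP pose, the force and the opening at its end, in the units of the state.
- manip.read_state(): the state, without advancing time (a new reading comes with each control period).
- optics.read_camera(name): name is "scene" or "top" or "wrist"; returns (picture, depth): 400x640x3 uint8, blue, green, red; 400x640 float32, m along the optical axis (not along the pixel's ray), 0 where there is no reading.
- optics.camera_model(name): a dict with "camera_matrix" (3x3 intrinsics, pixels), "view" (4x4, takes a point from world to camera coordinates). Camera axes: x right, y up, looking along -z (the intrinsics and any distortion apply to the point x, -y, -z); pixel columns grow to the right and rows downward; lengths in m; the calibration is good to about 2 mm. A picture is of the moment at which its call begins: read the wrist's pose just before it. camera_model takes no time and is no camera call; for the wrist camera it gives the pose at the moment of the call.
- manip.job_done(): hands the job in, once; it reports no verdict.
Trained networks look in the newest picture that a camera, given by its name, has taken for a name from the list of things; names that differ only in an ending like _2 or _b are one class to them, and where a whole thing is asked for, a point or a joint stands for the part that bears it (a point fixed in the world has none). Each returns a list of dicts, best first, with "p" (0 to 1); they miss things now and then, are a little off and sometimes report something else, mostly with a low value. They report only what shows in the picture. A call takes as long as a camera call. They do not tell look-alikes from the thing itself.
- optics.look_for(name, camera): "centre" ([x, y, z] in m, in world coordinates, good to about 4 mm: the middle of the surface that is visible of it).
- optics.place_of(name, camera): "centre" ([x, y, z] in m, in world coordinates, good to about 4 mm: a listed point, or the origin of a listed thing).
The state is a dict: "t": time; "joint_pos": joint angles; "qd": joint speeds; "effort": joint torques, N m; "tool_pos": TCP position; "tcp_rot": TCP orientation; "ft_force": force on the tool from outside, world axes, zero at the start; "moment": the same for the moment, N m; "gripper_width": finger opening in m.
Only numpy, scipy, OpenCV 4.12 (cv2) and the standard library are available. Lean on these libraries where they do the work, as an engineer would, in place of code of your own. Each camera call takes 0.05 s, during which the arm holds its last target.

## Working session

There is one attempt and no reset: what is moved stays moved. The work goes in short steps, Python scripts to look and compute and a tool call to move; the robot and the scene stay as the last step left them, time stands still between calls to the robot, and variables do not carry over. Pictures are saved under pics/ and viewed, and the job is handed in when it is done.

Besides the shell and the picture viewer there is one more tool, called after "Emit:" as name(argument=value, ...) on one line, values as JSON. apply_moves: Moves the arm, as the interface text tells. Its arguments: {"type":"object","properties":{"series":{"type":"string"},"grip_force":{"type":"number"}},"required":["series"]}

```bash
ls; mkdir -p pics
cat > h.py <<'E'
import numpy as np,cv2
from workcell import manip,optics
from scipy.spatial.transform import Rotation as R
def grab(n):
    m=optics.camera_model(n);p,d=optics.read_camera(n);return p,d,m
def px2w(m,d,u,v):
    K=np.array(m["camera_matrix"]);V=np.array(m["view"])
    z=d[int(v),int(u)]
    c=np.array([(u-K[0,2])/K[0,0]*z,-(v-K[1,2])/K[1,1]*z,-z,1])
    return (np.linalg.inv(V)@c)[:3]
def cloud(m,d):
    K=np.array(m["camera_matrix"]);V=np.array(m["view"])
    v,u=np.mgrid[:d.shape[0],:d.shape[1]]
    c=np.stack([(u-K[0,2])/K[0,0]*d,-(v-K[1,2])/K[1,1]*d,-d,np.ones_like(d)],-1)
    P=(c@np.linalg.inv(V).T)[...,:3]; P[d==0]=np.nan
    return P
E
python3 - <<'E'
from h import *
s=manip.read_state();print({k:np.round(v,3).tolist() for k,v in s.items()})
for n in ["scene","top","wrist"]:
    p,d,m=grab(n);cv2.imwrite(f"pics/{n}0.png",p);np.savez(f"{n}0.npz",p=p,d=d,K=m["camera_matrix"],V=m["view"]);print(n,{k:np.round(v,3).tolist() for k,v in m.items()})
    if n!="wrist":
        for o in "soap laundry_brush stain_remover beaker soap_dish brush_tray bottle_bin beaker_stand shoe_brush bleach".split():
            print(n,o,[(np.round(r["centre"],3).tolist(),round(r["p"],2)) for r in optics.place_of(o,n)])
E
```

```text
pics
{'t': 0.0, 'joint_pos': [-1.31, 0.468, -0.012, 1.604, 0.006, 1.071, -0.056], 'qd': [0.001, 0.001, -0.0, -0.001, -0.001, 0.001, -0.0], 'effort': [-0.0, -52.058, -0.013, -24.375, -0.057, 0.017, 0.0], 'tool_pos': [0.194, 0.62, 0.214], 'tcp_rot': [-0.475, -3.105, 0.003], 'ft_force': [1.007, 1.255, 0.161], 'moment': [0.033, -0.019, -0.041], 'gripper_width': 0.092}
scene {'camera_matrix': [[462.785, 0.0, 318.482], [0.0, 462.785, 201.075], [0.0, 0.0, 1.0]], 'view': [[-0.534, 0.846, 0.019, 0.247], [-0.545, -0.361, 0.757, 0.233], [0.647, 0.394, 0.653, -1.656], [0.0, 0.0, 0.0, 1.0]]}
scene soap [([0.464, 0.291, 0.0], 0.7), ([0.35, 0.183, -0.002], 0.5), ([0.311, 0.418, -0.0], 0.46)]
scene laundry_brush [([0.324, 0.293, 0.001], 0.67)]
scene stain_remover [([0.592, 0.281, 0.003], 0.63)]
scene beaker [([0.433, -0.415, -0.002], 0.95)]
scene soap_dish [([0.572, 0.067, 0.003], 0.76), ([0.595, 0.284, 0.002], 0.33)]
scene brush_tray [([0.466, 0.292, 0.001], 0.23)]
scene bottle_bin [([0.501, -0.06, 0.005], 0.86)]
scene beaker_stand [([0.479, 0.055, 0.008], 0.66)]
scene shoe_brush [([0.602, -0.268, 
[... 420 characters left out ...]
0.001], 0.71)]
top stain_remover [([0.594, 0.278, 0.002], 0.58)]
top beaker [([0.432, -0.414, -0.002], 0.92), ([0.499, -0.058, 0.006], 0.52)]
top soap_dish [([0.573, 0.066, 0.005], 0.63)]
top brush_tray [([0.327, 0.29, -0.001], 0.48)]
top bottle_bin [([0.5, -0.056, 0.007], 0.78), ([0.598, -0.266, 0.001], 0.7)]
top beaker_stand [([0.485, 0.052, 0.002], 0.7)]
top shoe_brush [([0.599, -0.264, 0.001], 0.92), ([0.501, -0.055, 0.007], 0.74)]
top bleach [([0.572, -0.4, 0.002], 0.75)]
wrist {'camera_matrix': [[330.019, 0.0, 317.111], [0.0, 330.019, 198.904], [0.0, 0.0, 1.0]], 'view': [[0.299, 0.954, -0.001, -0.649], [-0.92, 0.287, -0.268, 0.03], [-0.255, 0.081, 0.963, -0.392], [0.0, 0.0, 0.0, 1.0]]}
```

View pics/top0.png

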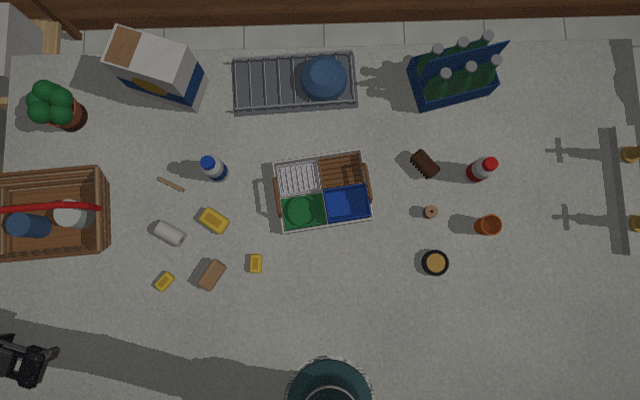

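View pics/scene0.png

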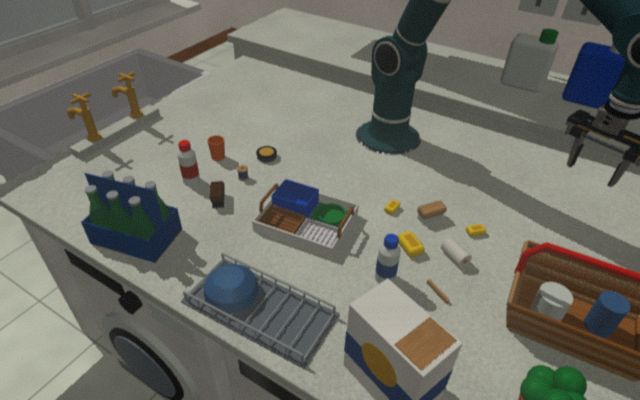

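Candidates (top view): soaps at (213,220) large, and (256,263) and (164,282) small. Brushes are pale (211,274) and dark (425,163). Bottles are blue-capped (213,167) and red-capped (482,169). The only orange beaker is at (488,225). Caddy: dish upper left (298,180), tray upper right (343,168), stand lower left (303,210), bin lower right (348,203). Next I measure sizes and yaws, and check with a crop.

Run:
```python
from h import *
f=np.load("top0.npz");p,d=f["p"],f["d"];m=dict(camera_matrix=f["K"],view=f["V"])
P=cloud(m,d);z=P[...,2]
print("table z",np.nanmedian(z[290:340,200:280]))
hsv=cv2.cvtColor(p,cv2.COLOR_BGR2HSV)
def rep(n,box,zmin,zmax=1):
    u0,v0,u1,v1=box
    M=np.zeros(z.shape,bool);M[v0:v1,u0:u1]=True
    M&=(z>zmin)&(z<zmax)
    q=P[M][:,:2].astype(np.float32)
    # largest comp
    n_,l,st,_=cv2.connectedComponentsWithStats(M.astype(np.uint8))
    k=1+np.argmax(st[1:,4]);q=P[l==k];r=cv2.minAreaRect((q[:,:2]*1000).astype(np.float32))
    print(n,"n",len(q),"z90 %.3f"%np.percentile(q[:,2],90),"rect",np.round(r[0],1),np.round(r[1],1),round(r[2],1),"mean",np.round(q.mean(0)*1000,1))
rep("soapL",(193,200,235,240),.02)
rep("soapB",(245,248,270,278),.01)
rep("soapC",(150,270,178,295),.01)
rep("brush",(192,255,232,295),.035)
rep("brushlow",(192,255,232,295),.01)
rep("shoe",(405,145,445,182),.035)
rep("blue cap",(190,145,235,190),.125)
rep("red cap",(455,145,505,190),.125)
rep("beaker",(465,205,510,245),.06)
rep("beaker all",(465,205,510,245),.01)
rep("tin",(415,245,455,280),.01)
rep("reel",(418,200,442,220),.01)
rep("roller",(150,215,190,248),.01)
rep("peg",(150,170,190,195),.005)
rep("caddy",(250,140,385,240),.02)
rep("caddy rim",(250,140,385,240),.033,.048)
rep("bin",(320,180,375,230),.05,.066)
rep("handles",(250,140,385,240),.066,.08)
c=cv2.resize(p[135:305,140:390],None,fx=3.2,fy=3.2,interpolation=cv2.INTER_CUBIC);cv2.imwrite("pics/c1.png",c)
c=cv2.resize(p[140:240,260:385],None,fx=6,fy=6,interpolation=cv2.INTER_CUBIC);cv2.imwrite("pics/c2.png",c)
```

```text
table z 0.00028980076137674615
soapL n 482 z90 0.033 rect [464.4 289. ] [73.4 46. ] 55.5 mean [463.9 287.5  28.9]
soapB n 232 z90 0.023 rect [350.6 181.9] [31.4 49.3] 86.6 mean [350.3 180.6  19. ]
soapC n 234 z90 0.023 rect [309.9 417.8] [32.1 49. ] 49.2 mean [309.9 415.6  19.2]
brush n 498 z90 0.048 rect [324.  289.4] [40.4 78.3] 56.2 mean [324.1 288.   44.9]
brushlow n 511 z90 0.048 rect [324.1 289.4] [40.4 78.4] 56.2 mean [324.2 287.6  44.6]
shoe n 450 z90 0.048 rect [ 597.6 -265.6] [77.  41.9] 41.2 mean [ 596.5 -264.3   44.7]
blue cap n 167 z90 0.144 rect [592.5 278.4] [31.2 32.4] 0.3 mean [591.9 277.1 140.2]
red cap n 181 z90 0.143 rect [ 572.4 -397.8] [32.8 31.5] 82.9 mean [ 571.7 -395.9  139.5]
beaker n 136 z90 0.071 rect [ 432.2 -413.6] [51.9 52.4] 17.1 mean [ 432.5 -416.9   67.3]
beaker all n 386 z90 0.070 rect [ 432.2 -413.6] [51.9 52.4] 17.1 mean [ 432.9 -417.1   47.2]
tin n 565 z90 0.025 rect [ 341.2 -281.5] [66.6 66.3] 86.5 mean [ 341.4 -281.1   21.9]
reel n 150 z90 0.041 rect [ 472.2 -274.1] [30.9 33.9] 39.5 mean [ 471.7 -273.1   35.8]
roller n 488 z90 0.043 rect [432.4 401.2] [72.  41.5] 60.0 mean [431.8 398.1  36.2]
peg n 107 z90 0.014 rect [566.2 406.9] [74.3 13. ] 64.7 mean [565.1 406.8  11.2]
caddy n 1796 z90 0.069 rect [534.4   4.1] [190.7 243.1] 7.8 mean [540.8 -12.6  43.1]
caddy rim n 258 z90 0.043 rect [462.7  -4.7] [ 46.9 238.9] 7.5 mean [448.4  -5.5  39.6]
bin n 279 z90 0.062 rect [499.2 -62.2] [ 85.4 119.2] 7.9 mean [499.6 -61.5  58.7]
handles n 133 z90 0.072 rect [ 549.5 -111. ] [91.5  9.5] 7.4 mean [ 549.7 -110.7   69.7]
```

View pics/c1.png

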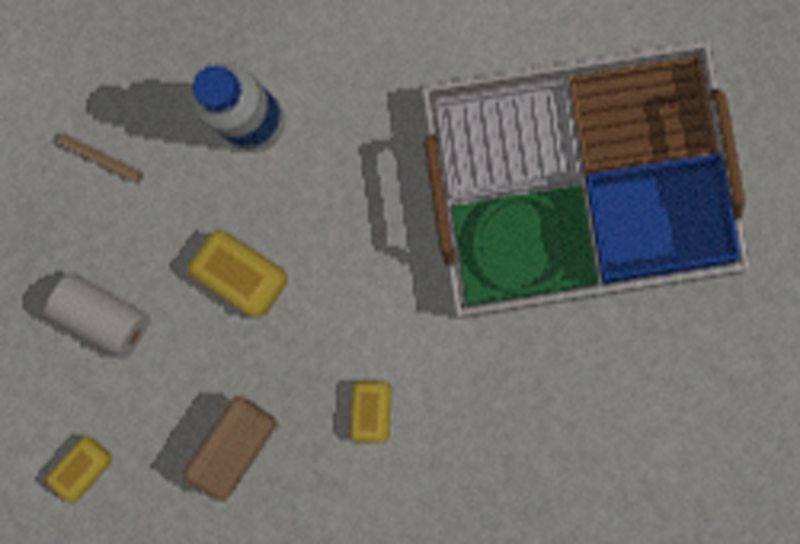

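View pics/c2.png

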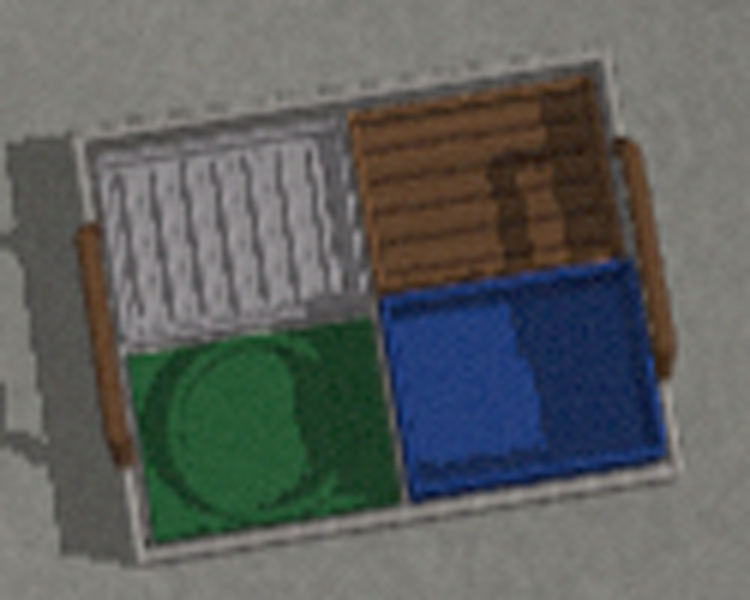

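Crop confirms it: the large soap measures 73x46 mm (the others are 49x31), the brush is pale wood, and the cap is blue. Caddy yaw is about 7.6°, centre (0.535, 0.004). Planned order is soap, brush, beaker, bottle, with the jaws along caddy x for every placing.

```bash
cat > plan.py <<'E'
import sys
from h import *
# usage: plan.py n x y z jawdeg  (mm)  -> rows of tool-frame increments
def st():
    s=manip.read_state();return s,np.array(s["tool_pos"]),R.from_rotvec(s["tcp_rot"])
def plan(n,x,y,z,jaw,p0=None,R0=None):
    if p0 is None: s,p0,R0=st()
    a=np.radians(jaw);best=None
    for k in (0,np.pi):
        ty=np.array([np.cos(a+k),np.sin(a+k),0]);tz=np.array([0,0,-1.]);tx=np.cross(ty,tz)
        R1=R.from_matrix(np.stack([tx,ty,tz],1));w=(R0.inv()*R1).as_rotvec()
        if best is None or np.linalg.norm(w)<np.linalg.norm(best[1]): best=(R1,w)
    R1,w=best;p1=np.array([x,y,z])/1000
    rows=[]
    for i in range(n):
        Ri=R0*R.from_rotvec(w*i/n)
        d=Ri.inv().apply((p1-p0)/n)*100
        rows.append(" ".join("%g"%v for v in np.round(np.r_[w/n,d],3)))
    print("\n".join(rows));return p1,R1
if __name__=="__main__":
    s,p,r=st();print("t %.2f"%s["t"],np.round(p*1000,1),"jaw %.1f"%np.degrees(np.arctan2(r.as_matrix()[1,1],r.as_matrix()[0,1])),"tilt",np.round(r.as_matrix()[:,2],3),"w %.4f"%s["gripper_width"],"F",np.round(s["ft_force"],1),"j7 %.2f"%s["joint_pos"][6])
    a=list(map(float,sys.argv[1:]));P=R_=None
    for i in range(0,len(a),5):
        print("--");P,R_=plan(int(a[i]),*a[i+1:i+5],P,R_)
E
python3 plan.py 9 464 289 120 -34.5 1 464 289 60 -34.5
```

```text
t 1.15 [194.5 620.2 214.6] jaw 72.6 tilt [ 0.  0. -1.] w 0.0918 F [0.2 0.1 0.2] j7 -0.06
--
0 0 -0.141 -3.958 -2.615 1.051
0 0 -0.141 -3.55 -3.147 1.051
0 0 -0.141 -3.071 -3.616 1.051
0 0 -0.141 -2.531 -4.013 1.051
0 0 -0.141 -1.94 -4.33 1.051
0 0 -0.141 -1.311 -4.56 1.051
0 0 -0.141 -0.655 -4.699 1.051
0 0 -0.141 0.014 -4.744 1.051
0 0 -0.141 0.682 -4.695 1.051
--
0 0 0 0 0 6
```

```bash
sed -i 's/for k in (0,np.pi)/for k in (0,)/' plan.py
python3 plan.py 12 464 289 120 -34.5
```

```text
t 1.15 [194.5 620.2 214.6] jaw 72.6 tilt [ 0.  0. -1.] w 0.0918 F [0.2 0.1 0.2] j7 -0.06
--
0 -0 0.156 -2.969 -1.962 0.788
0 -0 0.156 -3.237 -1.477 0.788
0 -0 0.156 -3.427 -0.957 0.788
0 -0 0.156 -3.534 -0.414 0.788
0 -0 0.156 -3.556 0.139 0.788
0 -0 0.156 -3.491 0.689 0.788
0 -0 0.156 -3.342 1.222 0.788
0 -0 0.156 -3.112 1.726 0.788
0 -0 0.156 -2.806 2.188 0.788
0 -0 0.156 -2.433 2.597 0.788
0 -0 0.156 -2.001 2.943 0.788
0 -0 0.156 -1.52 3.217 0.788
```

Emit:
apply_moves(series="0 0 0.156 -2.97 -1.96 0 -1;0 0 0.156 -3.24 -1.48 0 -1;0 0 0.156 -3.43 -0.96 0 -1;0 0 0.156 -3.53 -0.41 0 -1;0 0 0.156 -3.56 0.14 0 -1;0 0 0.156 -3.49 0.69 0 -1;0 0 0.156 -3.34 1.22 0 -1;0 0 0.156 -3.11 1.73 0 -1;0 0 0.156 -2.81 2.19 1 -1;0 0 0.156 -2.43 2.6 2 -1;0 0 0.156 -2 2.94 3 -1;0 0 0.156 -1.52 3.22 3 -1", grip_force=20)

```text
t: 2.65
tool_pos: [0.4626, 0.2776, 0.1255]
tcp_rot: [-2.815, -1.379, -0.015]
ft_force: [0.4, -0.4, 0.2]
gripper_width: 0.0923
```

```bash
python3 - <<'E'
from h import *
p,d,m=grab("wrist");cv2.imwrite("pics/w1.png",p)
P=cloud(m,d);z=P[...,2]
n_,l,st,ce=cv2.connectedComponentsWithStats(((z>.02)&(z<.04)).astype(np.uint8))
for k in range(1,n_):
    if st[k,4]>1500:
        q=P[l==k];r=cv2.minAreaRect((q[:,:2]*1000).astype(np.float32));print(ce[k],np.round(r[0],1),np.round(r[1],1),r[2],q[:,2].max())
E
python3 plan.py 3 464 289 70 -34.5 2 464 289 14 -34.5
```

```text
[207.7893368   95.48677937] [444.8 395. ] [70.1 16.5] 60.19984817504883 0.0399979793938382
[312.62629914 183.78084049] [465.6 289. ] [74. 46.] 55.45933532714844 0.032423363943944405
[543.52049023 256.81194944] [593.7 111.9] [ 59. 112.] 51.73345184326172 0.03999722136496536
t 2.70 [463.7 271.2 122.1] jaw -38.4 tilt [ 0.003  0.004 -1.   ] w 0.0919 F [ 0.4 -3.9 -1.7] j7 -1.02
--
0 -0.002 -0.023 0.462 -0.363 1.74
0 -0.002 -0.023 0.474 -0.352 1.739
0 -0.002 -0.023 0.485 -0.341 1.738
--
0 0 0 0 0 2.8
0 0 0 0 0 2.8
```

View pics/w1.png

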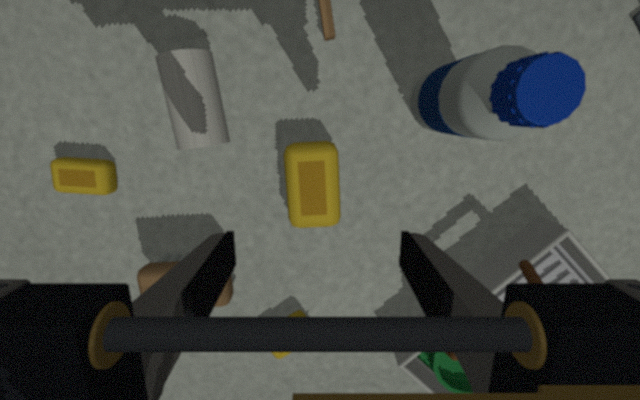

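Wrist view: the large soap is at (312,184) at 55.5°, and the bottle's blue cap is at upper right (538,90). Depth puts the soap at (465.6, 289), which agrees with the top view. I'll grip 5 mm off-centre, away from the bottle.

```bash
python3 plan.py 3 462 285 50 -34.5 1 462 285 14 -34.5
```

```text
t 2.70 [463.7 271.2 122.1] jaw -38.4 tilt [ 0.003  0.004 -1.   ] w 0.0919 F [ 0.4 -3.9 -1.7] j7 -1.02
--
0 -0.002 -0.023 0.313 -0.333 2.406
0 -0.002 -0.023 0.325 -0.325 2.405
0 -0.002 -0.023 0.336 -0.317 2.405
--
0 0 0 0 0 3.6
```

Emit:
apply_moves(series="0 0 -0.023 0.32 -0.33 2.4 -1;0 0 -0.023 0.32 -0.33 2 -1;0 0 -0.023 0.33 -0.32 1.5 -1;0 0 0 0 0 0 -1")

```text
t: 3.2
tool_pos: [0.4629, 0.2842, 0.0611]
tcp_rot: [-2.779, -1.463, -0.007]
ft_force: [0.2, -0.8, 0.2]
gripper_width: 0.092
```

```bash
python3 plan.py 3 462 285 14 -34.5
```

```text
t 3.20 [462.9 284.2  61.1] jaw -34.5 tilt [ 0.003  0.003 -1.   ] w 0.0920 F [ 0.2 -0.8  0.2] j7 -0.93
--
0 -0.002 0 -0.001 -0.041 1.571
0 -0.002 0 0.001 -0.04 1.571
0 -0.002 0 0.004 -0.04 1.571
```

Emit:
apply_moves(series="0 -0.002 0 0 -0.04 1.6 -1;0 -0.002 0 0 -0.04 1.6 -1;0 0 0 0 0 1.3 -1;0 0 0 0 0 0 -1")

```text
t: 3.7
tool_pos: [0.4629, 0.2853, 0.0141]
tcp_rot: [2.78, 1.464, 0.004]
ft_force: [-0.3, -0.1, 0.2]
gripper_width: 0.092
```

```bash
python3 plan.py 1 462 285 14 -34.5
```

```text
t 3.70 [462.9 285.3  14.1] jaw -34.5 tilt [ 0.002  0.001 -1.   ] w 0.0920 F [-0.3 -0.1  0.2] j7 -0.89
--
0.001 -0.002 0.001 -0.076 -0.051 0.01
```

Very accurate. Close.

Emit:
apply_moves(series="0 0 0 0 0 0 1;0 0 0 0 0 0 1;0 0 0 0 0 0 1;0 0 0 0 0 0 1;0 0 0 0 0 0 1;0 0 0 0 0 0 1", grip_force=25)

```text
t: 4.45
tool_pos: [0.4637, 0.2858, 0.0153]
tcp_rot: [-2.78, -1.463, -0.007]
ft_force: [-0.8, 0.3, -1.3]
gripper_width: 0.0461
```

```bash
python3 plan.py 3 463 285 110 -34.5 8 572.3 61 110 7.6
```

```text
t 4.45 [463.7 285.8  15.3] jaw -34.5 tilt [ 0.004  0.002 -1.   ] w 0.0461 F [-0.8  0.3 -1.3] j7 -0.89
--
0.001 -0.001 0 -0.022 0.001 -3.157
0.001 -0.001 0 -0.026 -0.002 -3.157
0.001 -0.001 0 -0.031 -0.004 -3.157
--
0 0 -0.092 -1.534 2.712 0
0 0 -0.092 -1.776 2.56 0
0 0 -0.092 -2.003 2.386 0
0 0 -0.092 -2.214 2.192 0
0 0 -0.092 -2.405 1.98 0
0 0 -0.092 -2.577 1.751 0
0 0 -0.092 -2.727 1.507 0
0 0 -0.092 -2.853 1.251 0
```

Emit:
apply_moves(series="0 0 0 0 0 -2 1;0 0 0 0 0 -3.2 1;0 0 0 0 0 -3.2 1;0 0 0 0 0 -1.5 1;0 0 -0.092 -1.53 2.71 0 1;0 0 -0.092 -1.78 2.56 0 1;0 0 -0.092 -2 2.39 0 1;0 0 -0.092 -2.21 2.19 0 1;0 0 -0.092 -2.4 1.98 0 1;0 0 -0.092 -2.58 1.75 0 1;0 0 -0.092 -2.73 1.51 0 1;0 0 -0.092 -2.85 1.25 0 1")

```text
t: 5.95
tool_pos: [0.5766, 0.0597, 0.1227]
tcp_rot: [2.03, 2.397, 0.009]
ft_force: [0.1, 0.1, -1.7]
gripper_width: 0.0452
```

```bash
python3 - <<'E'
from h import *
p,d,m=grab("wrist");cv2.imwrite("pics/w2.png",p)
np.savez("w2.npz",p=p,d=d,K=m["camera_matrix"],V=m["view"])
p,d,m=grab("top");cv2.imwrite("pics/t2.png",cv2.resize(p[130:250,180:400],None,fx=3.5,fy=3.5))
E
python3 plan.py 3 572.3 61 60 7.6
```

```text
t 6.05 [577.7  56.1 123. ] jaw 9.0 tilt [ 0.005  0.002 -1.   ] w 0.0456 F [-0.5 -0.  -2. ] j7 0.17
--
0.002 -0.001 0.008 0.188 -0.164 2.098
0.002 -0.001 0.008 0.187 -0.162 2.098
0.002 -0.001 0.008 0.187 -0.159 2.098
```

View pics/w2.png

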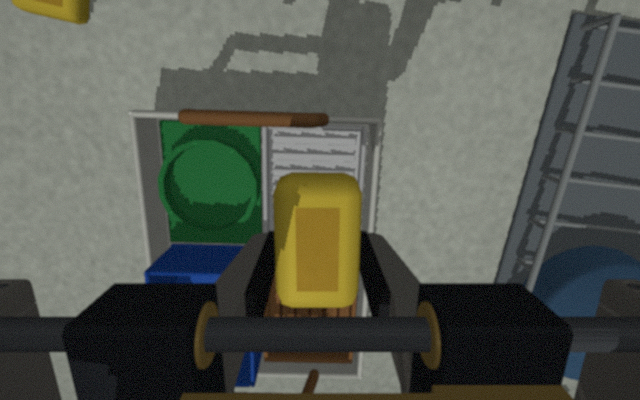

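Run:
```python
from h import *
for n in ("w2.npz","top0.npz"):
    f=np.load(n);p,d=f["p"],f["d"];m=dict(camera_matrix=f["K"],view=f["V"])
    P=cloud(m,d)
    hsv=cv2.cvtColor(p,cv2.COLOR_BGR2HSV)
    white=(hsv[...,1]<60)&(hsv[...,2]>90)
    a=np.radians(7.6);q=(P[...,:2]-[.535,.004])@np.array([[np.cos(a),-np.sin(a)],[np.sin(a),np.cos(a)]])*1000
    z=P[...,2]
    M=(z>.036)&(z<.045)&(abs(q[...,0])<110)&(abs(q[...,1])<130)
    for lab,s in (("-x",(q[...,0]<-80)&(abs(q[...,1])<100)),("+x",(q[...,0]>80)&(abs(q[...,1])<100)),("+y",(q[...,1]>105)&(abs(q[...,0])<80))):
        S=q[M&s]; 
        if len(S)<10: print(n,lab,len(S));continue
        ax=0 if 'x' in lab else 1
        c=np.polyfit(S[:,1-ax],S[:,ax],1);print(n,lab,len(S),"slope",round(c[0],4),"pos",round(c[1],1),"range",np.percentile(S[:,ax],[2,98]).round(1))
    g=(hsv[...,0]>45)&(hsv[...,0]<80)&(hsv[...,1]>100)&(z>.02)&(z<.03)&(abs(q[...,0])<95)&(abs(q[...,1])<125)
    S=q[g]
    if len(S): print("ring",len(S),cv2.minEnclosingCircle(S.astype(np.float32)))
```

```text
w2.npz -x 1073 slope -0.0313 pos -89.7 range [-94.5 -82.4]
w2.npz +x 786 slope -0.0017 pos 91.9 range [89.7 94.6]
w2.npz +y 469 slope 0.0034 pos 116.7 range [114.  119.7]
ring 1982 ((-44.08415603637695, 56.464317321777344), 41.648895263671875)
top0.npz -x 159 slope -0.0089 pos -92.8 range [-95.6 -86.6]
top0.npz +x 148 slope -0.0019 pos 91.3 range [88.6 94.5]
top0.npz +y 43 slope 0.002 pos 116.5 range [112.7 119.4]
ring 162 ((-44.97283172607422, 56.626251220703125), 41.12684631347656)
```

```bash
python3 plan.py 3 569 60.5 60 7.6
```

```text
t 6.05 [577.7  56.1 123. ] jaw 9.0 tilt [ 0.005  0.002 -1.   ] w 0.0456 F [-0.5 -0.  -2. ] j7 0.17
--
0.002 -0.001 0.008 0.188 -0.275 2.097
0.002 -0.001 0.008 0.187 -0.273 2.098
0.002 -0.001 0.008 0.186 -0.27 2.098
```

Emit:
apply_moves(series="0.002 0 0.008 0.19 -0.27 1.6 1;0.002 0 0.008 0.19 -0.27 2 1;0.002 0 0.008 0.19 -0.27 1.5 1;0 0 0 0 0 0.8 1;0 0 0 0 0 0 1")

```text
t: 6.68
tool_pos: [0.5652, 0.0651, 0.0592]
tcp_rot: [-2.064, -2.361, 0.002]
ft_force: [-0.5, 0.9, -1.1]
gripper_width: 0.0456
```

```bash
python3 plan.py 4 569 60.5 29 7.6
```

```text
t 6.67 [565.2  65.1  59.2] jaw 7.7 tilt [-0.005  0.002 -1.   ] w 0.0456 F [-0.5  0.9 -1.1] j7 0.17
--
-0.001 -0.001 0 -0.128 0.082 0.755
-0.001 -0.001 0 -0.127 0.081 0.755
-0.001 -0.001 0 -0.127 0.08 0.755
-0.001 -0.001 0 -0.126 0.079 0.756
```

Emit:
apply_moves(series="-0.001 -0.001 0 -0.2 0.13 0.7 1;-0.001 -0.001 0 -0.15 0.1 0.7 1;0 0 0 -0.05 0 0.5 1;0 0 0 0 0 0 1;0 0 0 0 0 0 1")

```text
t: 7.3
tool_pos: [0.5694, 0.0611, 0.04]
tcp_rot: [-2.067, -2.364, -0.001]
ft_force: [0.7, 1.0, -1.8]
gripper_width: 0.0458
```

```bash
python3 plan.py 3 569 60.5 29 7.6
```

```text
t 7.30 [569.4  61.1  40. ] jaw 7.7 tilt [-0.     0.001 -1.   ] w 0.0458 F [ 0.7  1.  -1.8] j7 0.19
--
-0 -0 0 -0.018 -0.017 0.368
-0 -0 0 -0.018 -0.017 0.368
-0 -0 0 -0.017 -0.017 0.368
```

Emit:
apply_moves(series="0 0 0 0 0 0.5 1;0 0 0 0 0 0.4 1;0 0 0 0 0 0.2 1;0 0 0 0 0 0.1 1;0 0 0 0 0 0 1")

```text
t: 7.92
tool_pos: [0.5698, 0.0612, 0.0284]
tcp_rot: [-2.068, -2.364, -0.002]
ft_force: [0.3, -0.2, -0.2]
gripper_width: 0.0457
```

Emit:
apply_moves(series="0 0 0 0 0 0.1 1;0 0 0 0 0 0 1")

```text
t: 8.18
tool_pos: [0.57, 0.0612, 0.0284]
tcp_rot: [-2.068, -2.364, -0.003]
ft_force: [-0.9, 0.1, -1.1]
gripper_width: 0.0456
```

Emit:
apply_moves(series="0 0 0 0 0 0 -0.14;0 0 0 0 0 0 -0.14;0 0 0 0 0 0 -0.14;0 0 0 0 0 0 -0.14")

```text
t: 8.68
tool_pos: [0.5702, 0.0613, 0.0281]
tcp_rot: [-2.068, -2.365, -0.003]
ft_force: [0.5, 0.3, 0.2]
gripper_width: 0.0525
```

Released at 52.5 mm. Raise and look.

Emit:
apply_moves(series="0 0 0 0 0 -1.5 -0.14;0 0 0 0 0 -3 -0.14;0 0 0 0 0 -4 -0.14;0 0 0 0 0 -4 -1;0 0 0 0 0 0 -1")

```text
t: 9.3
tool_pos: [0.5708, 0.0607, 0.1605]
tcp_rot: [2.068, 2.363, 0.006]
ft_force: [-0.0, 0.1, -0.6]
gripper_width: 0.0701
```

```bash
python3 - <<'E'
from h import *
a=np.radians(7.6)
p,d,m=grab("wrist");cv2.imwrite("pics/w3.png",p)
P=cloud(m,d);hsv=cv2.cvtColor(p,cv2.COLOR_BGR2HSV)
q=(P[...,:2]-[.535,.004])@np.array([[np.cos(a),-np.sin(a)],[np.sin(a),np.cos(a)]])*1000
M=(hsv[...,0]>18)&(hsv[...,0]<35)&(hsv[...,1]>120)&(abs(q[...,0]-44)<45)&(abs(q[...,1]-56)<60)&(P[...,2]>.03)
S=q[M];r=cv2.minAreaRect(S.astype(np.float32));print("soap in dish",np.array(r[0])-[44,56.5],r[1],r[2],"z",np.percentile(P[M][:,2],[10,50,90]))
E
python3 plan.py 12 324 289 120 56.2
```

```text
soap in dish [-9.91365814  4.19547272] (77.07237243652344, 98.94064331054688) 70.84333801269531 z [0.04089142 0.25808664 0.27579091]
t 9.35 [569.5  60.7 158.8] jaw 7.6 tilt [ 0.     0.002 -1.   ] w 0.0744 F [ 0.4  1.  -0.2] j7 0.13
--
0 -0 -0.071 2.157 -1.775 0.326
0 -0 -0.071 2.277 -1.618 0.326
0 -0 -0.071 2.385 -1.454 0.326
0 -0 -0.071 2.482 -1.282 0.326
0 -0 -0.071 2.566 -1.103 0.326
0 -0 -0.071 2.638 -0.919 0.326
0 -0 -0.071 2.696 -0.731 0.325
0 -0 -0.071 2.741 -0.539 0.325
0 -0 -0.071 2.772 -0.344 0.325
0 -0 -0.071 2.79 -0.147 0.324
0 -0 -0.071 2.793 0.05 0.324
0 -0 -0.071 2.783 0.247 0.324
```

View pics/w3.png

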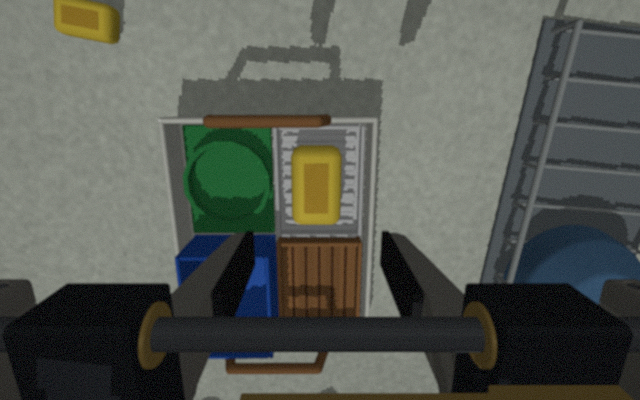

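Soap lies centred in the dish (318,184). The numeric mask was contaminated by the gripper, so I'll recheck from the top camera later. Next is the brush.

Emit:
apply_moves(series="0 0 -0.071 2.16 -1.78 0 -1;0 0 -0.071 2.28 -1.62 0 -1;0 0 -0.071 2.39 -1.45 0 -1;0 0 -0.071 2.48 -1.28 0 -1;0 0 -0.071 2.57 -1.1 0 -1;0 0 -0.071 2.64 -0.92 0.3 -1;0 0 -0.071 2.7 -0.73 0.3 -1;0 0 -0.071 2.74 -0.54 0.3 -1;0 0 -0.071 2.77 -0.34 0.6 -1;0 0 -0.071 2.79 -0.15 0.6 -1;0 0 -0.071 2.6 0.05 0.6 -1;0 0 -0.06 2 0.2 0.6 -1")

```text
t: 10.85
tool_pos: [0.3114, 0.288, 0.1213]
tcp_rot: [-0.854, -3.018, 0.004]
ft_force: [0.7, -0.3, 0.3]
gripper_width: 0.0916
```

```bash
python3 - <<'E'
from h import *
a=np.radians(7.6)
p,d,m=grab("top");cv2.imwrite("pics/t3.png",p)
P=cloud(m,d);hsv=cv2.cvtColor(p,cv2.COLOR_BGR2HSV)
q=(P[...,:2]-[.535,.004])@np.array([[np.cos(a),-np.sin(a)],[np.sin(a),np.cos(a)]])*1000
M=(abs(q[...,0]-44)<36)&(abs(q[...,1]-56)<48)&(P[...,2]>.03)&(P[...,2]<.1)
S=q[M];r=cv2.minAreaRect(S.astype(np.float32));print("soap in dish",np.array(r[0])-[44,56.5],r[1],r[2],"z",np.percentile(P[M][:,2],[10,50,90]))
p,d,m=grab("wrist");cv2.imwrite("pics/w4.png",p)
P=cloud(m,d);z=P[...,2]
n_,l,st,ce=cv2.connectedComponentsWithStats(((z>.035)&(z<.055)).astype(np.uint8))
for k in range(1,n_):
    if st[k,4]>1500:
        q=P[l==k];r=cv2.minAreaRect((q[:,:2]*1000).astype(np.float32));print(ce[k],np.round(r[0],1),np.round(r[1],1),r[2],q[:,2].max())
E
python3 plan.py 4 324 289 60 56.2
```

```text
soap in dish [-3.95053101  0.44020462] (73.19052124023438, 46.41718292236328) 88.3672103881836 z [0.03756241 0.04183889 0.04518138]
[330.03823922 219.698755  ] [323.8 290.6] [40.  76.7] 55.46641540527344 0.04808640893952407
[512.26420356 259.17776229] [432.4 402.3] [71.8 31.8] 60.77001953125 0.04361337006905025
t 10.95 [310.6 288.1 121. ] jaw 58.4 tilt [-0.007 -0.002 -1.   ] w 0.0918 F [ 0.4 -0.  -0.2] j7 0.21
--
-0.001 -0.001 0.01 -0.28 0.202 1.522
-0.001 -0.001 0.01 -0.277 0.203 1.522
-0.001 -0.001 0.01 -0.273 0.203 1.523
-0.001 -0.001 0.01 -0.269 0.204 1.523
```

View pics/w4.png

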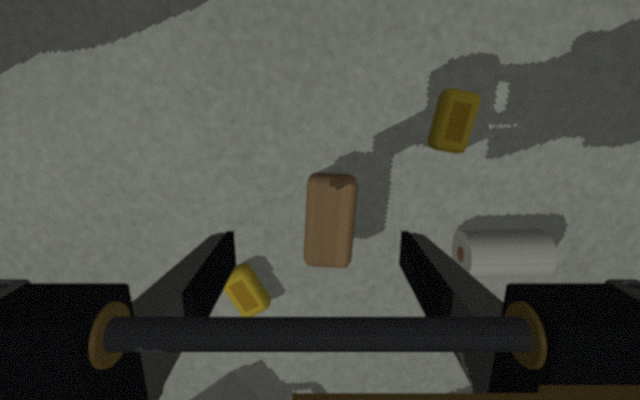

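Top camera: soap in dish at (-4, 0.4) mm, top at about 43 mm, as expected when seated. Wrist view: pale brush at (330,220), measured at (324,290).

Emit:
apply_moves(series="0 0 0.01 -0.4 0.3 1.5 -1;0 0 0.01 -0.35 0.25 1.5 -1;0 0 0.01 -0.2 0.2 1.5 -1;0 0 0.01 -0.1 0.1 1.3 -1;0 0 0 0 0 0 -1")

```text
t: 11.58
tool_pos: [0.3281, 0.287, 0.0583]
tcp_rot: [-0.929, -2.997, 0.007]
ft_force: [0.2, -0.4, -0.4]
gripper_width: 0.0917
```

```bash
python3 plan.py 3 324 290 23 56
```

```text
t 11.57 [328.1 287.   58.3] jaw 55.6 tilt [-0.005 -0.003 -1.   ] w 0.0917 F [ 0.2 -0.4 -0.4] j7 0.20
--
-0.002 -0.001 -0.003 0.168 0.01 1.177
-0.002 -0.001 -0.003 0.169 0.009 1.177
-0.002 -0.001 -0.003 0.169 0.007 1.177
```

Emit:
apply_moves(series="-0.002 -0.001 -0.003 0.2 0 1.2 -1;-0.002 -0.001 -0.003 0.2 0 1.2 -1;-0.002 0 -0.003 0.05 0 0.9 -1;0 0 0 0 0 0 -1")

```text
t: 12.08
tool_pos: [0.3243, 0.2897, 0.0233]
tcp_rot: [0.916, 3.005, 0.002]
ft_force: [-0.1, -0.6, 1.2]
gripper_width: 0.0918
```

```bash
python3 plan.py 1 324 290 23 56
```

```text
t 12.07 [324.3 289.7  23.3] jaw 56.1 tilt [ 0.001  0.001 -1.   ] w 0.0918 F [-0.1 -0.6  1.2] j7 0.20
--
0.001 0 0.002 0.045 0.005 0.03
```

Emit:
apply_moves(series="0 0 0 0 0 0 1;0 0 0 0 0 0 1;0 0 0 0 0 0 1;0 0 0 0 0 0 1;0 0 0 0 0 0 1;0 0 0 0 0 0 1;0 0 0 0 0 0 1", grip_force=25)

```text
t: 12.95
tool_pos: [0.3251, 0.2905, 0.0243]
tcp_rot: [0.916, 3.003, 0.006]
ft_force: [0.5, -0.4, -0.0]
gripper_width: 0.0396
```

```bash
python3 plan.py 3 324 290 120 56 12 588 -46 120 7.6
```

```text
t 12.95 [325.1 290.5  24.3] jaw 56.1 tilt [ 0.003  0.003 -1.   ] w 0.0396 F [ 0.5 -0.4 -0. ] j7 0.20
--
0.001 0 0.001 0.02 -0.021 -3.191
0.001 0 0.001 0.021 -0.025 -3.191
0.001 0 0.001 0.021 -0.029 -3.191
--
0 0 0.07 -3.39 -1.091 0
0 0 0.07 -3.458 -0.85 0
0 0 0.07 -3.509 -0.605 0
0 0 0.07 -3.543 -0.356 0
0 0 0.07 -3.559 -0.106 0
0 0 0.07 -3.558 0.144 0
0 0 0.07 -3.539 0.394 0
0 0 0.07 -3.503 0.642 0
0 0 0.07 -3.449 0.887 0
0 0 0.07 -3.378 1.127 0
0 0 0.07 -3.29 1.362 0
0 0 0.07 -3.186 1.59 0
```

Emit:
apply_moves(series="0 0 0 0 0 -2 1;0 0 0 0 0 -3 1;0 0 0 0 0 -3 1;0 0 0 0 0 -1.5 1;0 0 0 0 0 0 1")

```text
t: 13.58
tool_pos: [0.3238, 0.2891, 0.121]
tcp_rot: [0.916, 3.005, 0.001]
ft_force: [-0.4, -0.5, -0.7]
gripper_width: 0.0398
```

Emit:
apply_moves(series="0 0 0.07 -3.39 -1.09 0 1;0 0 0.07 -3.46 -0.85 0 1;0 0 0.07 -3.51 -0.6 0 1;0 0 0.07 -3.54 -0.36 0 1;0 0 0.07 -3.56 -0.11 0 1;0 0 0.07 -3.56 0.14 0 1;0 0 0.07 -3.54 0.39 0 1;0 0 0.07 -3.5 0.64 0 1;0 0 0.07 -3.45 0.89 0 1;0 0 0.07 -3.3 1.1 0 1;0 0 0.07 -3 1.2 0 1;0 0 0 0 0 0 1")

```text
t: 15.08
tool_pos: [0.5612, -0.0293, 0.1072]
tcp_rot: [-1.999, -2.413, 0.028]
ft_force: [0.4, 0.6, -1.2]
gripper_width: 0.0399
```

```bash
python3 - <<'E'
from h import *
p,d,m=grab("wrist");cv2.imwrite("pics/w5.png",p)
E
python3 plan.py 4 588 -46 80 7.6
```

```text
t 15.12 [560.1 -27.6 106.9] jaw 10.9 tilt [-0.019 -0.008 -1.   ] w 0.0395 F [ 0.5 -0.4 -2. ] j7 0.36
--
-0.005 0.001 0.014 -0.579 0.611 0.663
-0.005 0.001 0.014 -0.571 0.616 0.665
-0.005 0.001 0.014 -0.563 0.62 0.667
-0.005 0.001 0.014 -0.555 0.625 0.67
```

View pics/w5.png

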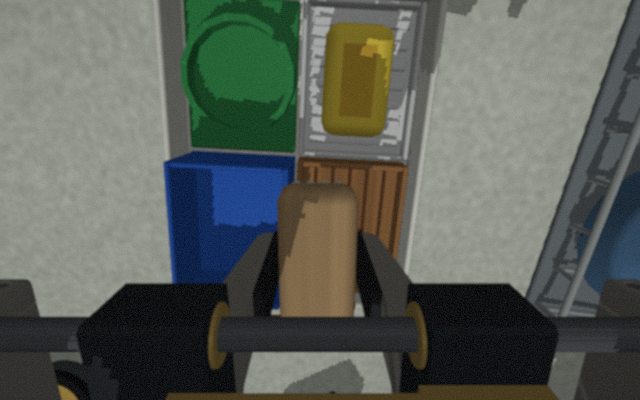

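Brush is held level with the tray just ahead at (355,220). Shift sideways first, then go down.

Emit:
apply_moves(series="-0.005 0 0.014 -0.9 1 0 1;-0.005 0 0.014 -0.8 0.9 0 1;-0.005 0 0.014 -0.5 0.5 0 1;-0.005 0 0.014 -0.1 0.1 0 1;0 0 0 0 0 0 1")

```text
t: 15.75
tool_pos: [0.5892, -0.0439, 0.1053]
tcp_rot: [2.066, 2.365, -0.004]
ft_force: [-0.4, 0.5, -0.6]
gripper_width: 0.04
```

```bash
python3 plan.py 4 588 -46 70 7.6
```

```text
t 15.75 [589.2 -43.9 105.3] jaw 7.7 tilt [-0.    -0.003 -1.   ] w 0.0400 F [-0.4  0.5 -0.6] j7 0.35
--
-0 0.001 0.001 -0.046 -0.037 0.882
-0 0.001 0.001 -0.046 -0.037 0.882
-0 0.001 0.001 -0.047 -0.037 0.882
-0 0.001 0.001 -0.048 -0.037 0.882
```

Emit:
apply_moves(series="0 0.001 0 -0.07 -0.05 1 1;0 0.001 0 -0.07 -0.04 1.2 1;0 0.001 0 -0.04 -0.03 1.2 1;0 0 0 0 0 0.9 1;0 0 0 0 0 0.6 1;0 0 0 0 0 0 1")

```text
t: 16.5
tool_pos: [0.5869, -0.0454, 0.0518]
tcp_rot: [-2.064, -2.365, 0.003]
ft_force: [-0.6, -0.5, -0.8]
gripper_width: 0.0399
```

```bash
python3 plan.py 4 588 -46 34 7.6
```

```text
t 16.50 [586.9 -45.4  51.8] jaw 7.8 tilt [-0.003  0.001 -1.   ] w 0.0399 F [-0.6 -0.5 -0.8] j7 0.39
--
-0.001 -0 0.001 -0.02 0.027 0.445
-0.001 -0 0.001 -0.02 0.027 0.445
-0.001 -0 0.001 -0.019 0.027 0.445
-0.001 -0 0.001 -0.019 0.026 0.445
```

Emit:
apply_moves(series="-0.001 0 0 -0.02 0.05 0.5 1;-0.001 0 0 -0.02 0.05 0.5 1;0 0 0 -0.02 0.02 0.4 1;0 0 0 0 0 0.25 1;0 0 0 0 0 0.1 1;0 0 0 0 0 0 1")

```text
t: 17.25
tool_pos: [0.589, -0.0458, 0.0339]
tcp_rot: [-2.066, -2.367, -0.002]
ft_force: [-0.4, 0.6, -0.5]
gripper_width: 0.0396
```

Emit:
apply_moves(series="0 0 0 0 0 0.1 1;0 0 0 0 0 0.1 1;0 0 0 0 0 0 1")

```text
t: 17.62
tool_pos: [0.5894, -0.0458, 0.0336]
tcp_rot: [-2.066, -2.367, -0.003]
ft_force: [-0.2, -0.0, -0.6]
gripper_width: 0.0401
```

Emit:
apply_moves(series="0 0 0 0 0 0.1 -0.02;0 0 0 0 0 0 -0.02;0 0 0 0 0 0 -0.02;0 0 0 0 0 0 -0.02")

```text
t: 18.12
tool_pos: [0.5898, -0.0458, 0.0326]
tcp_rot: [2.065, 2.366, 0.004]
ft_force: [0.1, -0.8, -0.6]
gripper_width: 0.0471
```

Emit:
apply_moves(series="0 0 0 0 0 -1.5 -0.02;0 0 0 0 0 -3 -0.02;0 0 0 0 0 -4 -0.02;0 0 0 0 0 -4 -1;0 0 0 0 0 -3 -1;0 0 0 0 0 0 -1")

```text
t: 18.88
tool_pos: [0.59, -0.0465, 0.1971]
tcp_rot: [2.065, 2.364, 0.008]
ft_force: [0.3, -0.4, 0.1]
gripper_width: 0.0748
```

```bash
cat > chk.py <<'E'
from h import *
a=np.radians(7.6)
p,d,m=grab("top");import sys;cv2.imwrite(sys.argv[1],cv2.resize(p[130:250,240:400],None,fx=4.5,fy=4.5))
P=cloud(m,d)
q=(P[...,:2]-[.535,.004])@np.array([[np.cos(a),-np.sin(a)],[np.sin(a),np.cos(a)]])*1000
for n,c,z0,z1 in (("soap",(44,56.5),.03,.1),("brush",(44,-56.5),.04,.1),("beaker",(-44,56.5),.065,.12),("bottle",(-44,-56.5),.13,.2)):
    M=(abs(q[...,0]-c[0])<37)&(abs(q[...,1]-c[1])<50)&(P[...,2]>z0)&(P[...,2]<z1)
    S=q[M]
    if len(S)<20: continue
    r=cv2.minAreaRect(S.astype(np.float32));print(n,len(S),np.round(np.array(r[0])-c,1),np.round(r[1],1),round(r[2],1),"z",np.percentile(P[M][:,2],[5,50,95]).round(4))
E
python3 chk.py pics/t4.png; python3 plan.py 12 432 -414 160 90
```

```text
soap 477 [-4.1  0.5] [73.4 46.1] 89.5 z [0.035  0.0419 0.0461]
t 18.93 [589.1 -46.4 195.6] jaw 7.7 tilt [ 0.003  0.002 -1.   ] w 0.0788 F [-0.4 -0.9  0.6] j7 0.32
--
0 0 -0.12 -2.86 -1.709 0.288
0 0 -0.12 -2.635 -2.039 0.288
0 0 -0.12 -2.373 -2.338 0.289
0 0 -0.12 -2.077 -2.605 0.289
0 0 -0.12 -1.751 -2.834 0.29
0 0 -0.12 -1.4 -3.023 0.29
0 0 -0.12 -1.029 -3.168 0.291
0 0 -0.12 -0.644 -3.269 0.292
0 0 -0.12 -0.249 -3.322 0.293
0 0 -0.12 0.149 -3.328 0.294
0 0 -0.12 0.545 -3.286 0.295
0 0 -0.12 0.934 -3.198 0.296
```

View pics/t4.png

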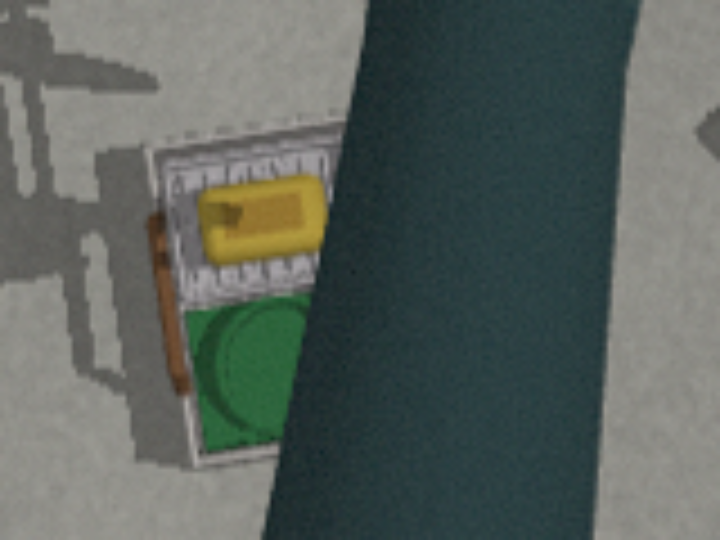

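```bash
python3 plan.py 12 432 -414 160 -60
```

```text
t 18.93 [589.1 -46.4 195.6] jaw 7.7 tilt [ 0.003  0.002 -1.   ] w 0.0788 F [-0.4 -0.9  0.6] j7 0.32
--
0 -0 0.098 -2.86 -1.709 0.288
0 -0 0.098 -3.014 -1.42 0.289
0 -0 0.098 -3.139 -1.117 0.29
0 -0 0.098 -3.233 -0.802 0.291
0 -0 0.098 -3.297 -0.481 0.292
0 -0 0.098 -3.328 -0.154 0.293
0 -0 0.098 -3.327 0.174 0.294
0 -0 0.098 -3.293 0.5 0.294
0 -0 0.098 -3.228 0.822 0.295
0 -0 0.098 -3.132 1.135 0.296
0 -0 0.098 -3.005 1.438 0.296
0 -0 0.098 -2.849 1.726 0.297
```

Emit:
apply_moves(series="0 0 0.098 -2.86 -1.71 0 -1;0 0 0.098 -3.01 -1.42 0 -1;0 0 0.098 -3.14 -1.12 0 -1;0 0 0.098 -3.23 -0.8 0.2 -1;0 0 0.098 -3.3 -0.48 0.2 -1;0 0 0.098 -3.33 -0.15 0.2 -1;0 0 0.098 -3.33 0.17 0.2 -1;0 0 0.098 -3.29 0.5 0.3 -1;0 0 0.098 -3.23 0.82 0.3 -1;0 0 0.098 -3.13 1.13 0.3 -1;0 0 0.08 -2.5 1.2 0.3 -1;0 0 0 0 0 0 -1")

```text
t: 20.42
tool_pos: [0.4145, -0.401, 0.17]
tcp_rot: [-3.02, -0.862, 0.012]
ft_force: [-0.5, -0.0, 1.1]
gripper_width: 0.092
```

```bash
python3 chk.py pics/t5.png
python3 - <<'E'
from h import *
p,d,m=grab("wrist");cv2.imwrite("pics/w6.png",p)
P=cloud(m,d);z=P[...,2];hsv=cv2.cvtColor(p,cv2.COLOR_BGR2HSV)
o=((hsv[...,0]<20)&(hsv[...,1]>150)&(z>.055)&(z<.08))
S=P[o&(np.hypot(P[...,0]-.432,P[...,1]+.414)<.06)]
c,r=cv2.minEnclosingCircle((S[:,:2]*1000).astype(np.float32));print(len(S),c,r,S[:,2].max())
E
python3 plan.py 4 432 -414 85 -60
```

```text
soap 484 [-3.8  0.4] [46.  73.3] 0.5 z [0.0349 0.0419 0.0461]
brush 465 [ 1.8 -0.5] [77.5 41.1] 89.5 z [0.0475 0.0537 0.0582]
1008 (432.7733154296875, -414.22076416015625) 26.478073120117188 0.07169013470322066
t 20.52 [ 416.7 -398.4  169.9] jaw -57.8 tilt [-0.007  0.001 -1.   ] w 0.0920 F [-0.1  0.   0.2] j7 0.03
--
-0.001 0.001 0.01 0.126 0.542 2.12
-0.001 0.001 0.01 0.128 0.539 2.121
-0.001 0.001 0.01 0.13 0.536 2.121
-0.001 0.001 0.01 0.133 0.532 2.122
```

View pics/w6.png

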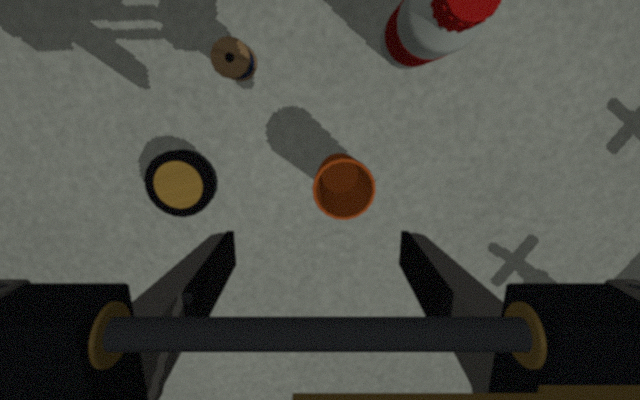

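View pics/t5.png

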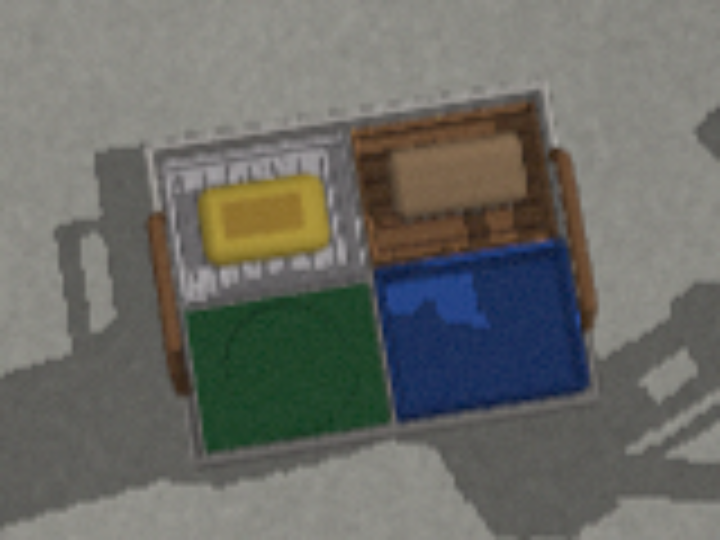

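The top crop shows soap and brush both centred in their inserts. Wrist view: beaker at (344,187), bleach cap at (465,5), clear of the jaws. Descending on the beaker.

Emit:
apply_moves(series="-0.001 0 0.01 0.2 0.8 1.5 -1;-0.001 0 0.01 0.2 0.7 2 -1;-0.001 0 0.01 0.1 0.5 2 -1;-0.001 0 0.01 0 0.1 1.8 -1;0 0 0 0 0 0 -1")

```text
t: 21.15
tool_pos: [0.4347, -0.4104, 0.0895]
tcp_rot: [-3.032, -0.815, 0.008]
ft_force: [0.0, 0.1, 0.3]
gripper_width: 0.0922
```

```bash
python3 plan.py 4 432.5 -414 32 -60
```

```text
t 21.15 [ 434.7 -410.4   89.5] jaw -59.9 tilt [-0.006  0.001 -1.   ] w 0.0922 F [0.  0.1 0.3] j7 0.07
--
-0.001 0.001 0 -0.087 0.056 1.438
-0.001 0.001 0 -0.089 0.055 1.438
-0.001 0.001 0 -0.09 0.054 1.438
-0.001 0.001 0 -0.092 0.052 1.438
```

Emit:
apply_moves(series="-0.001 0.001 0 -0.15 0.08 1.2 -1;-0.001 0.001 0 -0.12 0.07 1.5 -1;-0.001 0.001 0 -0.08 0.05 1.5 -1;-0.001 0 0 -0.03 0.03 1.4 -1;0 0 0 0 0 0 -1")

```text
t: 21.78
tool_pos: [0.4321, -0.4149, 0.0301]
tcp_rot: [3.033, 0.815, -0.001]
ft_force: [-0.2, 0.4, 0.0]
gripper_width: 0.0917
```

```bash
python3 plan.py 1 432.5 -414 32 -60
```

```text
t 21.77 [ 432.1 -414.9   30.1] jaw -59.9 tilt [-0.    -0.002 -1.   ] w 0.0917 F [-0.2  0.4  0. ] j7 0.13
--
0.001 0.001 0.001 0.075 -0.055 -0.193
```

Emit:
apply_moves(series="0 0 0 0.05 0 -0.2 1;0 0 0 0 0 0 1;0 0 0 0 0 0 1;0 0 0 0 0 0 1;0 0 0 0 0 0 1;0 0 0 0 0 0 1;0 0 0 0 0 0 1", grip_force=8)

```text
t: 22.65
tool_pos: [0.4336, -0.4152, 0.0337]
tcp_rot: [3.03, 0.815, 0.002]
ft_force: [0.7, -0.1, -1.0]
gripper_width: 0.0522
```

```bash
python3 plan.py 3 432.5 -414 150 -60 12 484 54 150 7.6
```

```text
t 22.65 [ 433.6 -415.2   33.7] jaw -59.9 tilt [ 0.002 -0.003 -1.   ] w 0.0522 F [ 0.7 -0.1 -1. ] j7 0.13
--
0.001 -0 0.001 -0.01 -0.038 -3.878
0.001 -0 0.001 -0.01 -0.043 -3.878
0.001 -0 0.001 -0.011 -0.047 -3.878
--
0 0 -0.098 2.322 -3.163 0
0 0 -0.098 2.621 -2.92 0
0 0 -0.098 2.895 -2.648 0
0 0 -0.098 3.141 -2.351 0
0 0 -0.098 3.357 -2.032 0
0 0 -0.098 3.54 -1.692 0
0 0 -0.098 3.689 -1.337 0
0 0 -0.098 3.802 -0.968 0
0 0 -0.098 3.879 -0.59 0
0 0 -0.098 3.918 -0.207 0
0 0 -0.098 3.919 0.179 0
0 0 -0.098 3.883 0.563 0
```

Emit:
apply_moves(series="0 0 0 0 0 -1.5 1;0 0 0 0 0 -2.5 1;0 0 0 0 0 -3 1;0 0 0 0 0 -3 1;0 0 0 0 0 -1.5 1;0 0 0 0 0 0 1")

```text
t: 23.4
tool_pos: [0.4331, -0.4154, 0.1556]
tcp_rot: [3.03, 0.813, 0.003]
ft_force: [-0.1, -1.0, -0.9]
gripper_width: 0.0521
```

```bash
python3 - <<'E'
from h import *
p,d,m=grab("scene");cv2.imwrite("pics/s7.png",cv2.resize(p[60:220,120:340],None,fx=3.5,fy=3.5))
E
python3 plan.py 12 484 54 150 7.6
```

```text
t 23.45 [ 432.8 -415.   154.8] jaw -60.0 tilt [ 0.002 -0.003 -1.   ] w 0.0521 F [ 0.4 -0.4 -1.2] j7 0.03
--
0 0 -0.098 2.326 -3.171 0.029
0 0 -0.098 2.625 -2.927 0.03
0 0 -0.098 2.9 -2.655 0.031
0 0 -0.098 3.147 -2.358 0.033
0 0 -0.098 3.363 -2.038 0.034
0 0 -0.098 3.546 -1.698 0.035
0 0 -0.098 3.696 -1.342 0.036
0 0 -0.098 3.81 -0.973 0.037
0 0 -0.098 3.887 -0.594 0.038
0 0 -0.098 3.926 -0.21 0.039
0 0 -0.098 3.928 0.176 0.039
0 0 -0.098 3.892 0.561 0.04
```

View pics/s7.png

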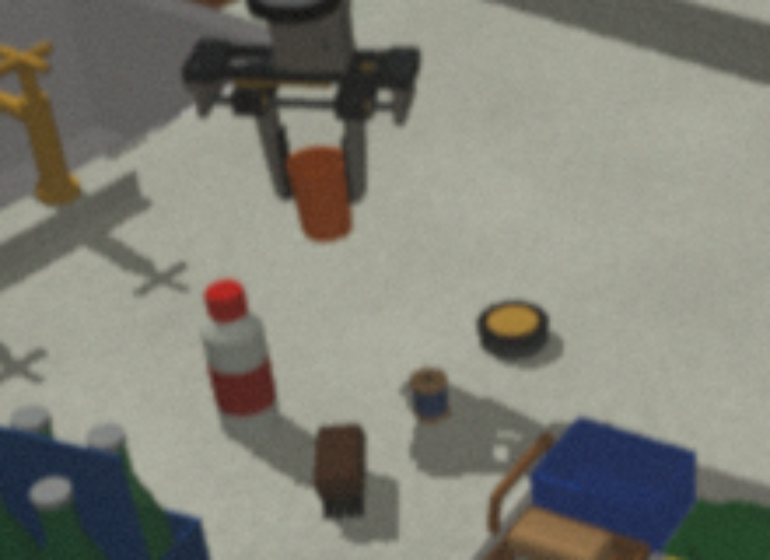

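Beaker is held, leaning in the image much as the upright bleach bottle does, which is perspective.

Emit:
apply_moves(series="0 0 -0.098 1.6 -2.2 0 1;0 0 -0.098 2.62 -2.93 0 1;0 0 -0.098 2.9 -2.66 0 1;0 0 -0.098 3.15 -2.36 0 1;0 0 -0.098 3.36 -2.04 0 1;0 0 -0.098 3.55 -1.7 0 1;0 0 -0.098 3.7 -1.34 0 1;0 0 -0.098 3.81 -0.97 0 1;0 0 -0.098 3.89 -0.59 0 1;0 0 -0.098 3.93 -0.21 0 1;0 0 -0.098 3.2 0.18 0 1;0 0 0 0 0 0 1")

```text
t: 24.95
tool_pos: [0.4636, 0.0119, 0.1402]
tcp_rot: [-2.135, -2.284, 0.027]
ft_force: [0.1, -0.7, -0.2]
gripper_width: 0.0523
```

```bash
python3 plan.py 4 484 54 130 7.6
```

```text
t 24.95 [463.6  11.9 140.2] jaw 3.9 tilt [-0.023 -0.002 -1.   ] w 0.0523 F [ 0.1 -0.7 -0.2] j7 0.12
--
-0.006 -0 -0.016 1.016 0.585 0.242
-0.006 -0 -0.016 1.007 0.6 0.245
-0.006 -0 -0.016 0.997 0.615 0.249
-0.006 -0 -0.016 0.987 0.629 0.252
```

Emit:
apply_moves(series="-0.006 0 -0.016 1.2 0.6 0.2 1;-0.006 0 -0.016 1.3 0.7 0.2 1;-0.006 0 -0.016 1 0.6 0.2 1;-0.006 0 -0.016 0.5 0.4 0.2 1;0 0 0 0 0 0 1;0 0 0 0 0 0 1")

```text
t: 25.7
tool_pos: [0.4835, 0.0537, 0.1298]
tcp_rot: [2.071, 2.361, -0.001]
ft_force: [-0.3, 0.2, -0.8]
gripper_width: 0.0522
```

```bash
python3 - <<'E'
from h import *
p,d,m=grab("wrist");cv2.imwrite("pics/w8.png",p)
p,d,m=grab("scene");cv2.imwrite("pics/s8.png",cv2.resize(p[90:270,220:420],None,fx=3.5,fy=3.5))
E
python3 plan.py 4 484 54 85 7.6
```

```text
t 25.80 [483.5  53.7 129.9] jaw 7.5 tilt [ 0.    -0.001 -1.   ] w 0.0521 F [-0.8 -0.5 -0.9] j7 0.10
--
0 0 -0.001 0.006 0.012 1.122
0 0 -0.001 0.006 0.012 1.122
0 0 -0.001 0.006 0.012 1.122
0 0 -0.001 0.005 0.012 1.122
```

View pics/w8.png

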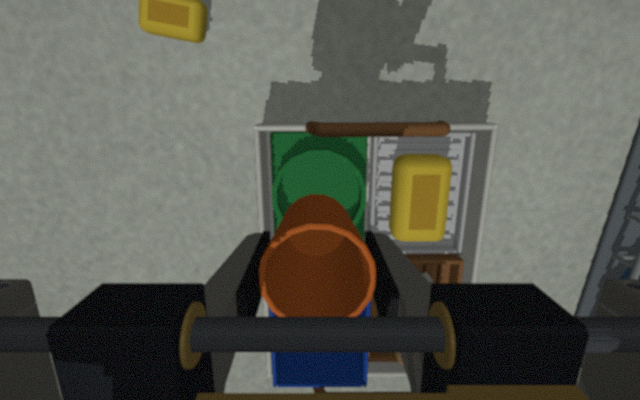

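View pics/s8.png

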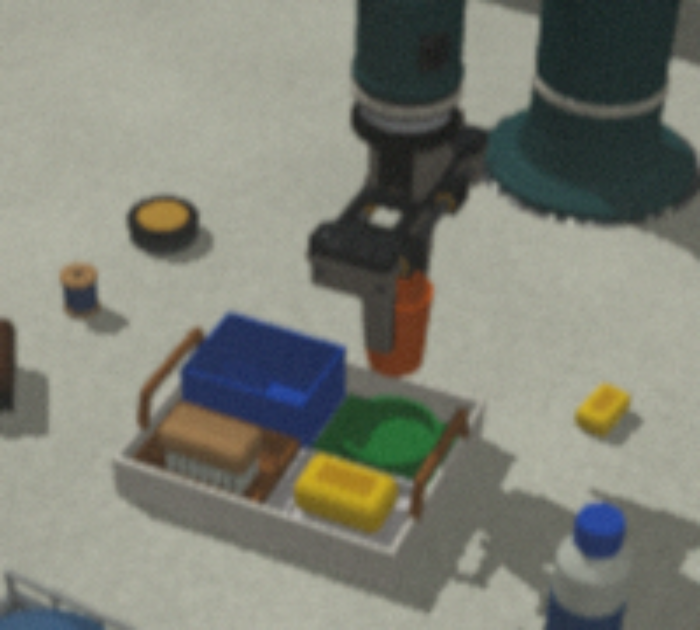

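Run:
```python
from h import *
p,d,m=grab("wrist");P=cloud(m,d);hsv=cv2.cvtColor(p,cv2.COLOR_BGR2HSV)
o=((hsv[...,0]<14)&(hsv[...,1]>150)&(P[...,2]>.1)&(P[...,2]<.2)).astype(np.uint8)
n,l,s,c=cv2.connectedComponentsWithStats(o);k=1+np.argmax(s[1:,4]);print(s[k])
S=P[l==k];t=np.array(manip.read_state()["tool_pos"])
# rim: per angular sector about axis, highest point
c0=np.median(S[:,:2],0);
for it in range(3):
    an=np.arctan2(S[:,1]-c0[1],S[:,0]-c0[0]);b=np.digitize(an,np.linspace(-np.pi,np.pi,25))
    rim=np.array([S[b==i][np.argsort(S[b==i][:,2])[-6:]].mean(0) for i in np.unique(b) if (b==i).sum()>20])
    c0,r=cv2.minEnclosingCircle(rim[:,:2].astype(np.float32))
A=np.c_[rim[:,:2]-c0,np.ones(len(rim))];co,res,_,_=np.linalg.lstsq(A,rim[:,2],rcond=None)
print("rim centre",np.round(c0,4),r,"z",co[2],"slopes",co[:2],"tcp",t, np.std(A@co-rim[:,2]))
```

```text
[  257   195   121   121 10072]
rim centre [0.4821 0.0556] 0.026161877438426018 z 0.16685092997454828 slopes [-0.02758645  0.06231369] tcp [0.48356844 0.0537468  0.12993133] 0.0018051872018224114
```

Emit:
apply_moves(series="0 0 0 0.01 0.02 1.2 1;0 0 0 0.01 0.02 1.8 1;0 0 0 0 0.01 1.8 1;0 0 0 0 0.01 1.5 1;0 0 0 0 0 1 1;0 0 0 0 0 0 1")

```text
t: 26.6
tool_pos: [0.4837, 0.0533, 0.0524]
tcp_rot: [2.073, 2.359, -0.002]
ft_force: [-0.4, -0.2, -1.7]
gripper_width: 0.0519
```

```bash
python3 plan.py 3 484 54 46 7.6
```

```text
t 26.60 [483.7  53.3  52.4] jaw 7.4 tilt [-0.    -0.001 -1.   ] w 0.0519 F [-0.4 -0.2 -1.7] j7 0.17
--
-0 0 -0.001 0.023 0.013 0.212
-0 0 -0.001 0.023 0.013 0.212
-0 0 -0.001 0.023 0.013 0.212
```

Emit:
apply_moves(series="0 0 0 0.02 0 0.25 1;0 0 0 0.02 0 0.25 1;0 0 0 0 0 0.2 1;0 0 0 0 0 0.15 1;0 0 0 0 0 0.1 1;0 0 0 0 0 0 1")

```text
t: 27.35
tool_pos: [0.4849, 0.054, 0.0445]
tcp_rot: [2.072, 2.359, 0.003]
ft_force: [-0.6, -0.9, -0.8]
gripper_width: 0.052
```

Emit:
apply_moves(series="0 0 0 0 0 0.1 1;0 0 0 0 0 0.1 1;0 0 0 0 0 0 1")

```text
t: 27.72
tool_pos: [0.485, 0.0541, 0.0441]
tcp_rot: [2.073, 2.359, 0.004]
ft_force: [-0.2, 0.4, -0.6]
gripper_width: 0.0522
```

Emit:
apply_moves(series="0 0 0 0 0 0 -0.35;0 0 0 0 0 0 -0.35;0 0 0 0 0 0 -0.35;0 0 0 0 0 0 -0.35")

```text
t: 28.22
tool_pos: [0.4852, 0.0541, 0.0437]
tcp_rot: [2.072, 2.359, 0.004]
ft_force: [0.2, 0.2, -0.5]
gripper_width: 0.0622
```

Emit:
apply_moves(series="0 0 0 0 0 -1.2 -0.35;0 0 0 0 0 -2 -0.35;0 0 0 0 0 -3 -0.35;0 0 0 0 0 -4 -0.35;0 0 0 0 0 -4 -1;0 0 0 0 0 -4 -1;0 0 0 0 0 0 -1")

```text
t: 29.1
tool_pos: [0.4847, 0.0533, 0.2357]
tcp_rot: [2.073, 2.357, 0.008]
ft_force: [0.3, -0.2, 0.0]
gripper_width: 0.0901
```

```bash
python3 - <<'E'
from h import *
p,d,m=grab("wrist");cv2.imwrite("pics/w9.png",p)
P=cloud(m,d);hsv=cv2.cvtColor(p,cv2.COLOR_BGR2HSV)
S=P[(hsv[...,0]<14)&(hsv[...,1]>150)&(P[...,2]>.07)&(P[...,2]<.1)]
c,r=cv2.minEnclosingCircle(S[:,:2].astype(np.float32));print(c,r,np.percentile(S[:,2],[5,50,95]))
E
python3 plan.py 10 592 278 230 -80
```

```text
(0.5061022639274597, 0.08063530921936035) 0.06074732169508934 [0.07122945 0.08012659 0.08178171]
t 29.15 [483.6  53.2 234.1] jaw 7.3 tilt [ 0.002  0.001 -1.   ] w 0.0916 F [ 1.  -0.2 -0.7] j7 0.03
--
0 -0 0.152 2.091 1.362 0.046
0 -0 0.152 2.274 1.029 0.045
0 -0 0.152 2.404 0.671 0.044
0 -0 0.152 2.478 0.299 0.044
0 -0 0.152 2.494 -0.081 0.043
0 -0 0.152 2.453 -0.459 0.042
0 -0 0.152 2.355 -0.826 0.042
0 -0 0.152 2.203 -1.174 0.042
0 -0 0.152 1.999 -1.495 0.041
0 -0 0.152 1.749 -1.781 0.041
```

View pics/w9.png

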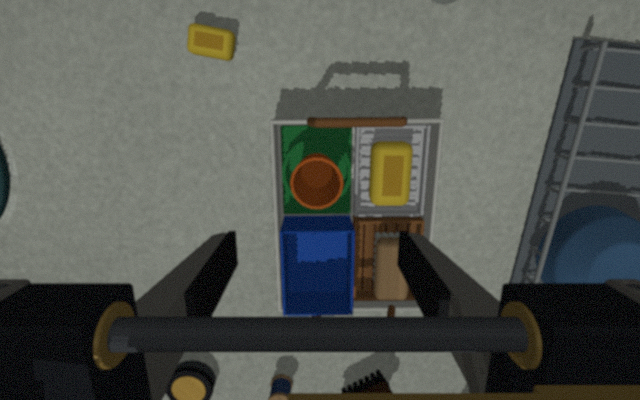

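Beaker is upright in the ring at (317,183). Before going for the bottle, I check the tall box behind it.

```bash
python3 - <<'E'
from h import *
f=np.load("top0.npz");m=dict(camera_matrix=f["K"],view=f["V"]);P=cloud(m,f["d"])
S=P[15:120,90:220].reshape(-1,3);
for z0 in (.1,.15,.2): 
    Q=S[(S[:,2]>z0)];print(z0,len(Q),Q.min(0),Q.max(0))
    r=cv2.minAreaRect((Q[:,:2]*1000).astype(np.float32));print(np.round(cv2.boxPoints(r)))
E
python3 plan.py 10 592 278 200 80
```

```text
0.1 4767 [0.76130918 0.30825005 0.10005543] [0.91193608 0.51073254 0.21788561]
[[759. 340.]
 [856. 307.]
 [916. 480.]
 [819. 513.]]
0.15 4081 [0.76175847 0.30873962 0.15008672] [0.91193608 0.50990752 0.21788561]
[[759. 340.]
 [856. 307.]
 [916. 480.]
 [819. 513.]]
0.2 3296 [0.76185482 0.31024823 0.20000697] [0.91193608 0.50928595 0.21788561]
[[760. 341.]
 [856. 308.]
 [916. 480.]
 [820. 513.]]
t 29.15 [483.6  53.2 234.1] jaw 7.3 tilt [ 0.002  0.001 -1.   ] w 0.0916 F [ 1.  -0.2 -0.7] j7 0.03
--
0 0 -0.127 2.091 1.361 0.346
0 0 -0.127 1.902 1.615 0.345
0 0 -0.127 1.683 1.843 0.345
0 0 -0.127 1.436 2.041 0.345
0 0 -0.127 1.166 2.206 0.344
0 0 -0.127 0.878 2.336 0.344
0 0 -0.127 0.575 2.428 0.343
0 0 -0.127 0.263 2.482 0.343
0 0 -0.127 -0.053 2.495 0.342
0 0 -0.127 -0.368 2.468 0.342
```

```bash
python3 plan.py 8 592 278 200 7.6
```

```text
t 29.15 [483.6  53.2 234.1] jaw 7.3 tilt [ 0.002  0.001 -1.   ] w 0.0916 F [ 1.  -0.2 -0.7] j7 0.03
--
0 -0 -0.001 2.614 1.701 0.432
0 -0 -0.001 2.613 1.703 0.431
0 -0 -0.001 2.612 1.705 0.43
0 -0 -0.001 2.611 1.707 0.43
0 -0 -0.001 2.61 1.708 0.429
0 -0 -0.001 2.609 1.71 0.428
0 -0 -0.001 2.608 1.712 0.428
0 -0 -0.001 2.607 1.713 0.427
```

Emit:
apply_moves(series="0 0 0 2.6 1.7 0 -1;0 0 0 2.6 1.7 0 -1;0 0 0 2.6 1.7 0.3 -1;0 0 0 2.6 1.7 0.4 -1;0 0 0 2.6 1.7 0.4 -1;0 0 0 2.6 1.7 0.4 -1;0 0 0 2.2 1.5 0.4 -1;0 0 0 1 0.7 0.2 -1;0 0 0 0 0 0 -1")

```text
t: 30.28
tool_pos: [0.5783, 0.257, 0.2008]
tcp_rot: [-2.075, -2.35, 0.027]
ft_force: [0.2, 0.1, -0.0]
gripper_width: 0.0917
```

```bash
python3 - <<'E'
from h import *
p,d,m=grab("wrist");cv2.imwrite("pics/w10.png",p)
P=cloud(m,d);hsv=cv2.cvtColor(p,cv2.COLOR_BGR2HSV)
S=P[(hsv[...,0]>100)&(hsv[...,0]<130)&(hsv[...,1]>120)&(P[...,2]>.125)&(P[...,2]<.15)]
c,r=cv2.minEnclosingCircle(S[:,:2].astype(np.float32));print(len(S),c,r,S[:,2].max())
E
python3 chk.py pics/t10.png
python3 plan.py 4 592.5 278 155 7.6
```

```text
1614 (0.6744189858436584, 0.32114315032958984) 0.10682789981365204 0.14394723867192477
soap 483 [-4.1  0.4] [46.2 73.2] 0.6 z [0.0353 0.042  0.0466]
brush 468 [ 2.  -0.5] [77.9 41.1] 89.9 z [0.0468 0.054  0.0579]
beaker 115 [-1.3  0.8] [52.7 51. ] 35.6 z [0.0663 0.0799 0.0839]
t 30.38 [578.4 255.9 201.5] jaw 7.0 tilt [-0.016 -0.008 -1.   ] w 0.0918 F [ 0.2 -0.5 -0.4] j7 -0.22
--
-0.004 0.002 -0.003 0.513 0.437 1.151
-0.004 0.002 -0.003 0.511 0.434 1.154
-0.004 0.002 -0.003 0.508 0.43 1.156
-0.004 0.002 -0.003 0.505 0.427 1.159
```

View pics/w10.png

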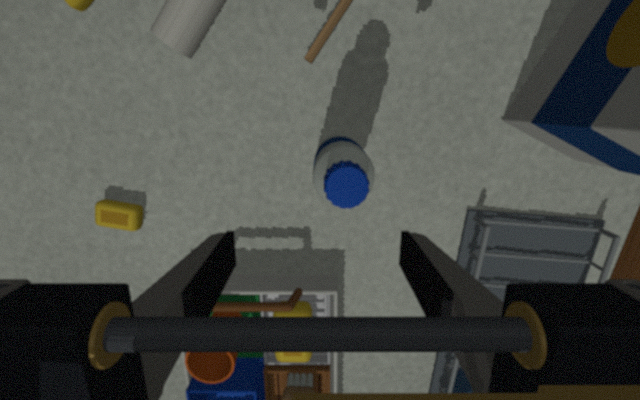

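The top-view check puts the beaker at (-1.3, 0.8) mm in its stand with the rim at about 80 mm, i.e. seated. The blue cap is at (347,185). The circle fit included the box, so I refit restricted to the bottle after aligning above it.

Emit:
apply_moves(series="-0.004 0.002 -0.003 0.7 0.6 0.6 -1;-0.004 0.002 -0.003 0.7 0.6 0.5 -1;-0.004 0.002 -0.003 0.4 0.4 0.5 -1;-0.004 0.002 0 0.2 0.1 0.3 -1;0 0 0 0 0 0 -1")

```text
t: 31.0
tool_pos: [0.5936, 0.2772, 0.1816]
tcp_rot: [-2.072, -2.36, -0.004]
ft_force: [-0.1, -0.1, 0.2]
gripper_width: 0.0919
```

```bash
python3 - <<'E'
from h import *
p,d,m=grab("wrist");P=cloud(m,d);hsv=cv2.cvtColor(p,cv2.COLOR_BGR2HSV)
S=P[(hsv[...,0]>100)&(hsv[...,0]<130)&(hsv[...,1]>120)&(P[...,2]>.13)&(P[...,2]<.15)&(np.hypot(P[...,0]-.592,P[...,1]-.278)<.035)]
c,r=cv2.minEnclosingCircle(S[:,:2].astype(np.float32));print(len(S),c,r,S[:,2].max())
E
python3 plan.py 5 592.5 278 78 7.6
```

```text
1778 (0.5943608283996582, 0.2796586751937866) 0.016533639281988144 0.14405504425599722
t 31.05 [593.7 277.1 181.8] jaw 7.4 tilt [ 0.001  0.003 -1.   ] w 0.0921 F [-0.   1.  -0.3] j7 -0.22
--
0 -0.001 -0.001 0.017 -0.024 2.075
0 -0.001 -0.001 0.018 -0.023 2.075
0 -0.001 -0.001 0.019 -0.022 2.075
0 -0.001 -0.001 0.02 -0.022 2.075
0 -0.001 -0.001 0.021 -0.021 2.075
```

Cap centre is (594, 279) with radius 16.5 mm, as specified. Descend to z about 78.

Emit:
apply_moves(series="0 0 0 0.04 -0.01 1.5 -1;0 0 0 0.04 -0.01 2 -1;0 0 0 0.03 0 2 -1;0 0 0 0.02 0 2 -1;0 0 0 0 0 1.5 -1;0 0 0 0 0 0.7 -1;0 0 0 0 0 0 -1")

```text
t: 31.92
tool_pos: [0.592, 0.2776, 0.0762]
tcp_rot: [-2.073, -2.358, 0.001]
ft_force: [-0.1, 0.0, 0.3]
gripper_width: 0.092
```

```bash
python3 plan.py 1 593.5 278.5 78 7.6
```

```text
t 31.93 [592.  277.6  76.2] jaw 7.4 tilt [-0.002  0.001 -1.   ] w 0.0920 F [-0.1  0.   0.3] j7 -0.19
--
-0.002 -0.001 -0.004 0.071 0.159 -0.181
```

Emit:
apply_moves(series="0 0 0 0.05 0.15 0 1;0 0 0 0 0 0 1;0 0 0 0 0 0 1;0 0 0 0 0 0 1;0 0 0 0 0 0 1;0 0 0 0 0 0 1;0 0 0 0 0 0 1", grip_force=30)

```text
t: 32.8
tool_pos: [0.5952, 0.2791, 0.0786]
tcp_rot: [-2.074, -2.359, -0.006]
ft_force: [0.1, 1.0, 0.2]
gripper_width: 0.0508
```

```bash
python3 plan.py 5 594 278 200 7.6 12 499 -57.8 200 7.6
```

```text
t 32.80 [595.2 279.1  78.6] jaw 7.4 tilt [ 0.002  0.003 -1.   ] w 0.0508 F [0.1 1.  0.2] j7 -0.19
--
0.001 -0.001 -0.001 -0.011 -0.02 -2.427
0.001 -0.001 -0.001 -0.013 -0.022 -2.427
0.001 -0.001 -0.001 -0.014 -0.023 -2.427
0.001 -0.001 -0.001 -0.016 -0.024 -2.427
0.001 -0.001 -0.001 -0.017 -0.025 -2.427
--
0 0 0 -2.669 -1.155 0
0 0 0 -2.669 -1.155 0
0 0 0 -2.669 -1.155 0
0 0 0 -2.669 -1.155 0
0 0 0 -2.669 -1.155 0
0 0 0 -2.669 -1.155 0
0 0 0 -2.669 -1.155 0
0 0 0 -2.669 -1.155 0
0 0 0 -2.669 -1.155 0
0 0 0 -2.669 -1.155 0
0 0 0 -2.669 -1.155 0
0 0 0 -2.669 -1.155 0
```

Emit:
apply_moves(series="0 0 0 0 0 -1.2 1;0 0 0 0 0 -2.4 1;0 0 0 0 0 -2.4 1;0 0 0 0 0 -2.4 1;0 0 0 0 0 -2.4 1;0 0 0 0 0 -1.5 1;0 0 0 0 0 0 1")

```text
t: 33.67
tool_pos: [0.5926, 0.2776, 0.2058]
tcp_rot: [-2.073, -2.357, 0.003]
ft_force: [-0.4, 0.3, -3.3]
gripper_width: 0.0504
```

Emit:
apply_moves(series="0 0 0 -1.5 -0.65 0 1;0 0 0 -2.67 -1.15 0 1;0 0 0 -2.67 -1.15 0 1;0 0 0 -2.67 -1.15 0 1;0 0 0 -2.67 -1.15 0 1;0 0 0 -2.67 -1.15 0 1;0 0 0 -2.67 -1.15 0 1;0 0 0 -2.67 -1.15 0 1;0 0 0 -2.67 -1.15 0 1;0 0 0 -2.67 -1.15 0 1;0 0 0 -2 -0.8 0 1;0 0 0 -1 -0.4 0 1")

```text
t: 35.17
tool_pos: [0.4896, -0.0443, 0.1958]
tcp_rot: [-2.075, -2.339, 0.041]
ft_force: [0.3, -0.1, -2.1]
gripper_width: 0.0514
```

```bash
python3 plan.py 4 499 -58.5 190 7.6
```

```text
t 35.17 [489.6 -44.3 195.8] jaw 6.8 tilt [-0.028 -0.01  -1.   ] w 0.0514 F [ 0.3 -0.1 -2.1] j7 0.25
--
-0.007 0.002 -0.003 -0.379 0.195 0.141
-0.007 0.002 -0.003 -0.38 0.193 0.141
-0.007 0.002 -0.003 -0.38 0.19 0.142
-0.007 0.002 -0.003 -0.381 0.188 0.143
```

Emit:
apply_moves(series="-0.008 0.002 -0.003 -0.4 0.25 0.1 1;-0.008 0.002 -0.003 -0.4 0.25 0.1 1;-0.007 0.002 -0.003 -0.3 0.2 0.1 1;-0.005 0.002 -0.003 -0.2 0.1 0.1 1;0 0 0 0 0 0 1;0 0 0 0 0 0 1")

```text
t: 35.92
tool_pos: [0.4994, -0.0555, 0.1903]
tcp_rot: [-2.065, -2.364, -0.002]
ft_force: [-0.3, -0.0, -1.7]
gripper_width: 0.0511
```

```bash
python3 - <<'E'
from h import *
p,d,m=grab("scene");cv2.imwrite("pics/s11.png",cv2.resize(p[60:270,200:420],None,fx=3.2,fy=3.2))
E
python3 plan.py 5 499 -58.5 110 7.6
```

```text
t 35.98 [499.4 -55.5 190.4] jaw 7.7 tilt [-0.001  0.003 -1.   ] w 0.0511 F [-0.5 -0.3 -3. ] j7 0.31
--
-0 -0.001 0 -0.063 -0.015 1.607
-0 -0.001 0 -0.062 -0.015 1.607
-0 -0.001 0 -0.061 -0.015 1.607
-0 -0.001 0 -0.06 -0.015 1.607
-0 -0.001 0 -0.059 -0.015 1.607
```

View pics/s11.png

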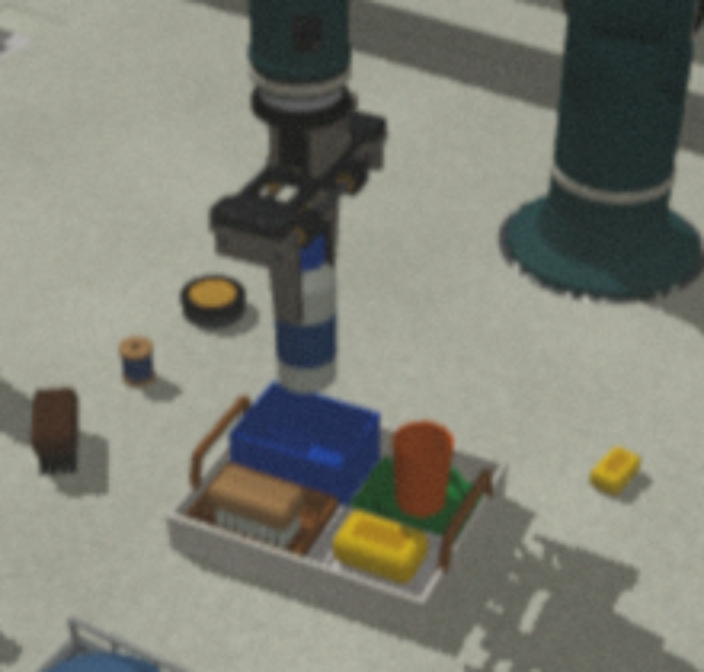

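Bottle is held upright above the bin; beaker, soap and brush are seated. Lower.

Emit:
apply_moves(series="0 -0.001 0 -0.1 -0.02 1 1;0 -0.001 0 -0.1 -0.02 1.5 1;0 -0.001 0 -0.06 -0.02 1.7 1;0 -0.001 0 -0.05 -0.01 1.7 1;0 0 0 0 0 1.5 1;0 0 0 0 0 1 1;0 0 0 0 0 0.5 1;0 0 0 0 0 0 1")

```text
t: 36.98
tool_pos: [0.4978, -0.0586, 0.0939]
tcp_rot: [-2.066, -2.365, 0.006]
ft_force: [-0.4, -0.5, -2.7]
gripper_width: 0.051
```

```bash
python3 plan.py 3 499 -58.5 89 7.6
```

```text
t 36.98 [497.8 -58.6  93.9] jaw 7.7 tilt [-0.003 -0.002 -1.   ] w 0.0510 F [-0.4 -0.5 -2.7] j7 0.40
--
-0.001 0 0.001 -0.002 0.04 0.164
-0.001 0 0.001 -0.002 0.04 0.164
-0.001 0 0.001 -0.002 0.04 0.164
```

Emit:
apply_moves(series="-0.001 0 0 0 0.03 0.2 1;-0.001 0 0 0 0.03 0.2 1;0 0 0 0 0 0.2 1;0 0 0 0 0 0.15 1;0 0 0 0 0 0.1 1;0 0 0 0 0 0 1")

```text
t: 37.72
tool_pos: [0.5, -0.0588, 0.0877]
tcp_rot: [2.065, 2.365, 0.002]
ft_force: [0.6, -0.8, -2.8]
gripper_width: 0.0511
```

Emit:
apply_moves(series="0 0 0 0 0 0.15 1;0 0 0 0 0 0.1 1;0 0 0 0 0 0 1")

```text
t: 38.1
tool_pos: [0.5004, -0.059, 0.0877]
tcp_rot: [2.066, 2.365, 0.003]
ft_force: [0.8, 1.7, -2.7]
gripper_width: 0.0511
```

Emit:
apply_moves(series="0 0 0 0 0 0.25 1;0 0 0 0 0 0 1;0 0 0 0 0 0 1")

```text
t: 38.48
tool_pos: [0.5016, -0.0593, 0.0874]
tcp_rot: [2.065, 2.364, 0.007]
ft_force: [0.6, -0.0, -1.7]
gripper_width: 0.0509
```

Emit:
apply_moves(series="0 0 0 0 0 0.2 1;0 0 0 0 0 0 -0.3;0 0 0 0 0 0 -0.3;0 0 0 0 0 0 -0.3;0 0 0 0 0 0 -0.3")

```text
t: 39.1
tool_pos: [0.5029, -0.0593, 0.087]
tcp_rot: [2.064, 2.364, 0.008]
ft_force: [-0.1, -0.5, 0.0]
gripper_width: 0.0597
```

Emit:
apply_moves(series="0 0 0 0 0 -1.2 -0.3;0 0 0 0 0 -2.5 -0.3;0 0 0 0 0 -3 -0.3;0 0 0 0 0 -4 -0.3;0 0 0 0 0 -4 -0.3;0 0 0 0 0 -4 -0.3;0 0 0 0 0 0 -1")

```text
t: 39.98
tool_pos: [0.5015, -0.0605, 0.2838]
tcp_rot: [2.065, 2.361, 0.01]
ft_force: [-0.7, -0.0, 0.0]
gripper_width: 0.0679
```

Emit:
apply_moves(series="0 0 0 0 -3 -2 -1;0 0 0 0 -5 0 -1;0 0 0 -2 -3 0 -1;0 0 0 -5 0 0 -1;0 0 0 -5 0 0 -1;0 0 0 -5 0 0 -1;0 0 0 -5 0 0 -1;0 0 0 -3 0 0 -1;0 0 0 0 0 0 -1")

```text
t: 41.1
tool_pos: [0.4194, -0.3282, 0.2991]
tcp_rot: [-2.063, -2.368, -0.007]
ft_force: [0.2, 0.7, 0.2]
gripper_width: 0.0921
```

```bash
python3 chk.py pics/t12.png
python3 - <<'E'
from h import *
p,d,m=grab("top");P=cloud(m,d);z=P[...,2]
for n,b,zz in (("shoe",(405,145,445,182),.035),("red",(455,145,505,190),.125)):
    M=np.zeros(z.shape,bool);M[b[1]:b[3],b[0]:b[2]]=1;M&=(z>zz)&(z<.16);q=P[M]
    print(n,len(q),cv2.minAreaRect((q[:,:2]*1000).astype(np.float32)) if len(q)>9 else None)
cv2.imwrite("pics/t12f.png",p)
p,d,m=grab("scene");cv2.imwrite("pics/s12.png",cv2.resize(p[100:270,160:420],None,fx=3,fy=3))
E
```

```text
soap 479 [-3.6  0.5] [46.2 73.3] 0.1 z [0.0353 0.042  0.0461]
brush 467 [ 1.4 -0.6] [40.6 78.1] 0.0 z [0.0473 0.0539 0.0577]
beaker 112 [-1.   0.9] [52.3 50.9] 34.8 z [0.0661 0.0797 0.0834]
bottle 164 [ 0.9 -1.2] [30.8 32.1] 79.2 z [0.1381 0.1501 0.154 ]
shoe 456 ((597.2198486328125, -265.5578308105469), (76.84102630615234, 41.9360466003418), 42.69575500488281)
red 139 ((576.2447509765625, -396.06536865234375), (24.66614532470703, 33.6395378112793), 24.398639678955078)
```

View pics/t12f.png

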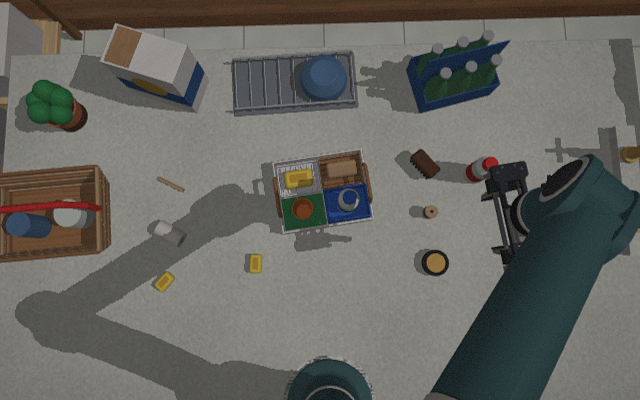

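View pics/s12.png

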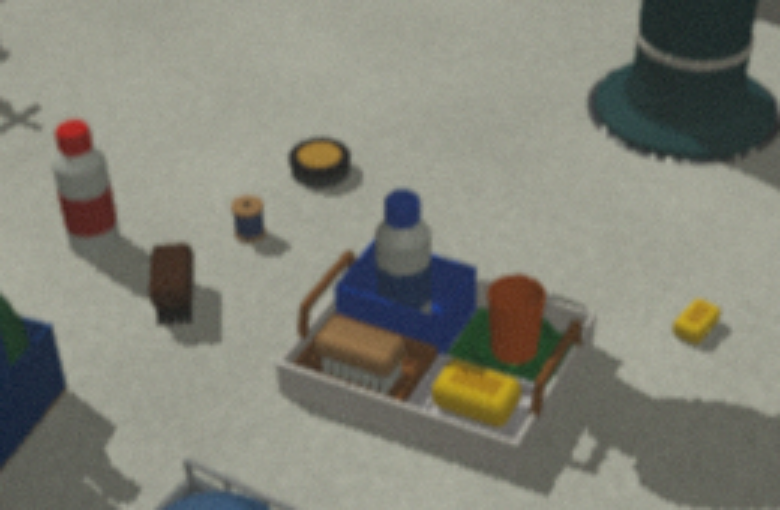

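All four are seated, the look-alikes have not moved, and the arm is clear. Handing in.

```bash
python3 -c "
from workcell import manip
print(manip.job_done())"
```

```text
the job is handed in; nothing more can be done
None
```

I packed all four things in the caddy, each lowered until it touched down, and handed the job in at about 41 s of the 112 s. The hand-in gives no verdict.

Last top-camera check, as offset from the insert's centre and measured top against what it should be when seated:

| Thing | Offset x, y (mm) | Top measured (mm) | Top when seated (mm) |
|---|---|---|---|
| Soap in dish | -3.6, 0.5 | 42 | 43 |
| Laundry brush in tray | 1.4, -0.6 | 54 | 55 |
| Beaker in ring | -1.0, 0.9 | 80 | 81 |
| Bottle in bin | 0.9, -1.2 | 150 | 151 |

- **Look-alikes:** the shoe brush is within 1 mm of its start. The red cap measured about 4 mm off while half hidden by the gripper, and the scene picture shows it standing unmoved.
- **Failed or disagreeing checks:**
  - Four colour fits from the wrist camera (soap in dish, beaker in ring, bottle cap, beaker rim in the gripper) were spoiled or noisy. Cleaner top-camera checks or a narrower refit replaced them.
  - The held beaker's rim fit hinted at a slight tilt. I did not measure tilt again after placing; the later pictures show it upright.

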